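Set out a row of cast-glass slabs along a swinging bar

TASK

First swing the aluminium bar about the post, leaving it flat on the board with its slotted end around the post, until it lies in line against the red stop pin. Then lay all the glass slabs flat in a straight row, each snug and square against the bar and centred along the row in a printed square of its own, filling the squares from the post end without skipping any. Finally stand the dark steel block, long side along the row, close up to the open end of the row and snug against the bar, and leave the jar, the tub and the soldering iron alone.

Things in the scene. Friction and masses are not known exactly. Their poses are not given: they have to be found in the camera images.
- board: Fixed plywood layup board on the bench, 440 x 300 mm, 12 mm thick; origin at the centre of its underside. Its x axis runs along the row, away from the post (roughly to the robot's left); its y axis points roughly back to the robot. A white drawing lies on it with blue tape at its long edges.
- post (a point): Foot (on the board's top face) of the fixed steel post, 12 mm across, 30 mm tall, about which the bar swings.
- stop (a point): Foot of the fixed red stop pin, 12 mm across, 22 mm tall, on the far side of the bar's free end, 385 mm along the board's x axis from the post; when the bar's far edge touches it, the bar lies parallel to the board's x axis.
- bar: Loose flat aluminium bar, 30 mm wide, 10 mm thick, 0.35 kg, lying on the board. It begins swung out from its line towards the robot. Origin on its underside in the open-ended slot of its one end; x runs along the bar to its free end 410 mm away, y is across it (towards the robot when in line). The slot is 15 mm wide and straddles the post (open at the end, 20 mm beyond the origin; closed 10 mm the other way).
- bar_slot (a point): Point in the middle of the slot of the bar, half-way up the bar; it begins at the post's axis.
- bar_tip (a point): Middle of the free end of the bar, half-way up.
- square1 (a point): Centre, on the board's top, of printed square 1 of 6, counted from the post (40 mm along the row from the post, 40 mm from the line of the bar towards the robot). Squares are 55 mm wide and adjoin one another. A slab that touches the bar in line and is centred in its square has its centre over this point.
- square2 (a point): Centre, on the board's top, of printed square 2 of 6, counted from the post (95 mm along the row from the post, 40 mm from the line of the bar towards the robot). Squares are 55 mm wide and adjoin one another.
- square3 (a point): Centre, on the board's top, of printed square 3 of 6, counted from the post (150 mm along the row from the post, 40 mm from the line of the bar towards the robot). Squares are 55 mm wide and adjoin one another.
- square4 (a point): Centre, on the board's top, of printed square 4 of 6, counted from the post (205 mm along the row from the post, 40 mm from the line of the bar towards the robot). Squares are 55 mm wide and adjoin one another.
- square5 (a point): Centre, on the board's top, of printed square 5 of 6, counted from the post (260 mm along the row from the post, 40 mm from the line of the bar towards the robot). Squares are 55 mm wide and adjoin one another.
- square6 (a point): Centre, on the board's top, of printed square 6 of 6, counted from the post (315 mm along the row from the post, 40 mm from the line of the bar towards the robot). Squares are 55 mm wide and adjoin one another.
- slab1_c (a point): Centre of the orange slab of cast glass, 50 x 50 mm, 25 mm thick, about 0.16 kg, lying flat on the bench to the left of the board at first; axes along its sides, z up. May be absent (four to six of the slabs are there).
- slab2_c (a point): Centre of the dark violet slab of cast glass, 50 x 50 mm, 25 mm thick, about 0.16 kg, lying flat on the bench to the left of the board at first; axes along its sides, z up. May be absent (four to six of the slabs are there).
- slab3_c (a point): Centre of the yellow slab of cast glass, 50 x 50 mm, 25 mm thick, about 0.16 kg, lying flat on the bench to the left of the board at first; axes along its sides, z up. May be absent (four to six of the slabs are there).
- slab4_c (a point): Centre of the green slab of cast glass, 50 x 50 mm, 25 mm thick, about 0.16 kg, lying flat on the bench to the left of the board at first; axes along its sides, z up. May be absent (four to six of the slabs are there).
- slab5_c (a point): Centre of the mauve slab of cast glass, 50 x 50 mm, 25 mm thick, about 0.16 kg, lying flat on the bench to the left of the board at first; axes along its sides, z up. May be absent (four to six of the slabs are there).
- slab6_c (a point): Centre of the blue slab of cast glass, 50 x 50 mm, 25 mm thick, about 0.16 kg, lying flat on the bench to the left of the board at first; axes along its sides, z up. May be absent (four to six of the slabs are there).
- block_c (a point): Centre of the dark steel end block, 60 mm long along its x, 40 mm across along its y, 30 mm tall, about 0.6 kg; it begins standing on the bench to the right of the board, its x roughly along the board's x.
- flux: Bystander: jar with red cap, 56 mm across, 75 mm tall; origin under its centre.
- tub: Bystander: white plastic tub, 84 mm across, 70 mm tall; origin under its centre.
- iron: Bystander: soldering iron with a red handle on its steel rest, about 220 mm long, 90 mm tall; origin under the centre of the rest.
Not all that is in view belongs to the job. Several things look just like the part that bears slab3_c: the one meant starts nearest to the robot's base.

How it is judged:
By the outcome, as a careful person would: the job done as asked, in the order asked, and still so for the second after the job is handed in, with the robot touching nothing.
Of slab1, slab2, slab3, slab4, slab5, slab6 only 4 to 6 are there at a start; the rules pass over those that are not, and their reading is None.
At some moment in a run one of slab1, slab2, slab3, slab4, slab5, slab6 may be knocked a few centimetres aside while the robot is not near it.
Once in a run the grip may slacken for a moment while it holds something.
It also fails if it takes over 210 s, if anything falls off the work surface, if the arm or the gripper's body presses on something with over 40 N, if the wrist force passes 120 N, or if a joint passes its speed limit or range.

ROBOT

A 7-joint arm with a two-finger parallel gripper is mounted at the origin on the work surface. World frame = base frame: x ahead of the robot, y to its left, z up, the work surface at z = 0. Lengths are in m, angles in rad, forces in N, time in s.
With the tool pointing down it reaches from about 0.4 to 0.85 m from the base axis. Payload 10.4 kg.
Tool frame: the origin (TCP) lies on the front face of the gripper's body, between the roots of the fingers; the fingertips stand 73 mm ahead of it and the grasp point (between the pads) lies 54 mm ahead of it; z points along the fingers, y is the line along which they close (so a half turn about z gives the same grasp; the last joint's range is limited). The gripper opens to 85 mm and grips with 20 to 120 N. Pads are 22 mm wide; open, the fingers measure 114 mm over their backs; the gripper's body (76 mm by 85 mm) begins 54 mm behind the grasp point. The pads swing forward as they close: fully open they stand 13 mm farther back than shut.
Start: joints at [-1.283, 0.332, -0.065, 1.46, 0.022, 1.35, -0.088], TCP at [0.191, 0.595, 0.304] pointing down, gripper open.
Joint ranges: [-2.6, 2.6], [-0.5, 2.12], [-1.47, 1.34], [0.16, 2.42], [-1.27, 4.41], [0.06, 2.06], [-2.6, 2.6]. Speed limits (rad/s): [2.22, 2.22, 2.79, 2.79, 3.14, 3.14, 3.14].

INTERFACE

Orientations are given as a unit quaternion [x, y, z, w].
In Python, from workcell import manip gives the robot as it stands.
- The arm moves only by the shell command python3 -m jog 'ROWS' [FORCE]. ROWS is JSON, a list of rows, each an object with "grip": the gripper command: -1 is fully open, 1 is shut, values between are in proportion; "slide": the shift along the tool's x, y, z in cm, a list of three; "yaw": the turn about the tool's z in rad. A call has 1 to 8 rows; each row shifts and turns the commanded pose from where the row before left it, along the tool's axes as they then stand; what a row does not reach is not made up. A row lasts 1/10 s, in which the tool goes at most 50 mm and 8.59 degrees, less where a joint would pass 70% of its speed; a pose out of reach is approached as far as the arm can. A call with a gripper value outside its range is refused whole. The fingers move at their own pace and stop on an object; FORCE is the grip in N (left out, the last holds). Time passes only in rows, so rows that do not move let the fingers close. It gives the time, the measured TCP pose, the force, the opening and the grip force at its end, in the units of the state.
- manip.get_obs(): the state, without advancing time (a new reading comes with each control period).
- manip.camera(name): name is "side" or "top" or "wrist"; returns the picture (480x640x3 uint8, blue, green, red); there is no depth.
- manip.calibration(name): a dict with "vfov" (degrees; the focal length in pixels is half the picture's height over the tangent of half this angle, whatever the lens; pixels are square), "cx", "cy" (the principal point, pixels), "camera_from_world" (4x4, takes a point from world to camera coordinates). Camera axes: x right, y down, z forward; pixel columns grow to the right and rows downward; lengths in m; the calibration is good to about 2 mm. A picture is of the moment at which its call begins: read the wrist's pose just before it. calibration takes no time and is no camera call; for the wrist camera it gives the pose at the moment of the call.
- manip.hand_in(): hands the job in; it is judged then, once.
Trained networks look in the newest picture that a camera, given by its name, has taken for a name from the list of things; names that differ only in an ending like _2 or _b are one class to them, and where a whole thing is asked for, a point or a joint stands for the part that bears it (a point fixed in the world has none). Each returns a list of dicts, best first, with "conf" (0 to 1); they miss things now and then, are a little off and sometimes report something else, mostly with a low value. They report only what shows in the picture. A call takes as long as a camera call. They do not tell look-alikes from the thing itself.
- manip.masks_of(thing, camera): "region" (480x640 bool, what is visible of it) and "centre" ([column, row] in pixels, amid what is visible of it).
The state is a dict: "clock": time; "joint_pos": joint angles; "joint_velocities": joint speeds; "tau": joint torques, N m; "position": TCP position; "ee_rot": TCP orientation; "ft_force": force on the tool from outside, world axes, zero at the start; "torque": the same for the moment, N m; "grip_width": opening from 0.0 (shut) to 1.0 (fully open); "grasp_force": force on a finger pad.
Only numpy, scipy, OpenCV 4.12 (cv2) and the standard library are available. Lean on these libraries where they do the work, as an engineer would, in place of code of your own. Each camera call takes 0.05 s, during which the arm holds its last target. There are 200 camera calls.

## Working session

There is one attempt and no reset: what is moved stays moved. The work goes in short steps, Python scripts to look and compute and a shell command to move; the robot and the scene stay as the last step left them, time stands still between calls to the robot, and variables do not carry over. Pictures are saved under pics/ and viewed, at most 14 in all, crops included, and the job is handed in when it is done.

```bash
ls; mkdir -p pics; python3 - <<'E'
from workcell import manip
import cv2, numpy as np
o=manip.get_obs()
print({k:np.round(v,3) for k,v in o.items()})
for n in ["top","side"]:
    cv2.imwrite(f"pics/{n}0.png",manip.camera(n)); c=manip.calibration(n); print(n,c)
E
```

```text
pics
{'clock': np.float64(0.0), 'joint_pos': array([-1.283,  0.333, -0.065,  1.461,  0.022,  1.35 , -0.089]), 'joint_velocities': array([-0.002, -0.001,  0.   ,  0.   , -0.001,  0.001,  0.002]), 'tau': array([ 1.0000e-03, -6.2544e+01,  4.9000e-02, -3.9160e+01,  1.6000e-02,
        1.0000e-02, -0.0000e+00]), 'position': array([0.191, 0.595, 0.303]), 'ee_rot': array([ 0.155,  0.988, -0.001, -0.   ]), 'ft_force': array([-0.771,  0.899, -0.031]), 'torque': array([ 0.029,  0.015, -0.011]), 'grasp_force': np.float64(0.0), 'grip_width': np.float64(0.997)}
top {'vfov': 49.61498366080331, 'cx': 313.1549108836289, 'cy': 237.1604946103811, 'camera_from_world': array([[-0.01913679, -0.99966255,  0.01756595,  0.01147274],
       [-0.99206417,  0.01680179, -0.12460489,  0.57723461],
       [ 0.12426771, -0.01981108, -0.99205094,  1.19346251],
       [ 0.        ,  0.        ,  0.        ,  1.        ]])}
side {'vfov': 57.79577233347423, 'cx': 325.67320593547424, 'cy': 239.10415620644585, 'camera_from_world': array([[ 0.9722548 , -0.23366115, -0.01109354, -0.55777106],
       [-0.1365987 , -0.5286053 , -0.83780501,  0.10776222],
       [ 0.18989838,  0.81607531, -0.54585685,  0.99184108],
       [ 0.        ,  0.        ,  0.        ,  1.        ]])}
```

View pics/top0.png

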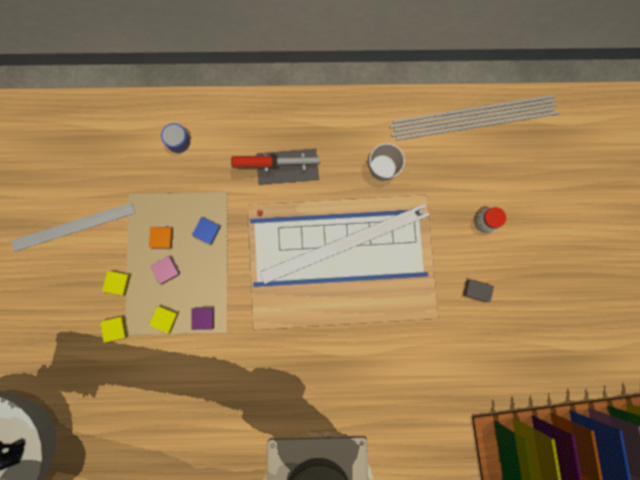

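View pics/side0.png

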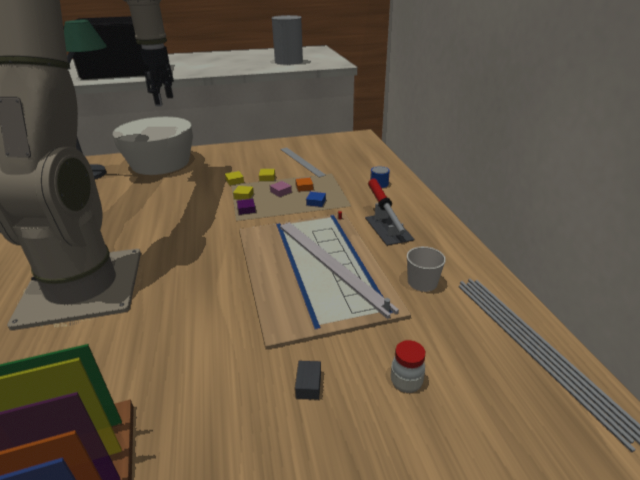

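The top view shows the post at about (422,212), the stop at (260,212) and the bar tip at (262,277). The slabs are orange (160,237), blue (206,230), mauve (164,269), violet (202,318) and yellow (163,319), which is the yellow one nearest the base. There is no green slab, and the block is at (479,290).

```bash
cat > h.py <<'E'
from workcell import manip
import cv2, numpy as np
from scipy.spatial.transform import Rotation as R
def K(c): 
    f=240/np.tan(np.radians(c["vfov"])/2); return f,c["cx"],c["cy"]
def unproj(px,z,c):
    f,cx,cy=K(c); T=np.array(c["camera_from_world"]); px=np.atleast_2d(px).astype(float)
    d=np.c_[(px[:,0]-cx)/f,(px[:,1]-cy)/f,np.ones(len(px))]@T[:3,:3]
    o=-T[:3,:3].T@T[:3,3]; return (o+d*((z-o[2])/d[:,2])[:,None])[:,:2]
def proj(P,c):
    f,cx,cy=K(c); T=np.array(c["camera_from_world"]); q=np.atleast_2d(P)@T[:3,:3].T+T[:3,3]
    return np.c_[f*q[:,0]/q[:,2]+cx,f*q[:,1]/q[:,2]+cy]
def rect(mask,z,c):
    "min-area rectangle of a mask on plane z: centre, sides, angle of long side (mod 180)"
    cs,_=cv2.findContours(mask.astype(np.uint8),cv2.RETR_EXTERNAL,cv2.CHAIN_APPROX_NONE)
    w=unproj(max(cs,key=cv2.contourArea)[:,0],z,c)
    (ctr,_,_)=r=cv2.minAreaRect((w*1000).astype(np.float32)); b=cv2.boxPoints(r)
    e=[b[1]-b[0],b[2]-b[1]]; e=max(e,key=np.linalg.norm)
    return np.array(ctr)/1000,np.sort(r[1]),np.degrees(np.arctan2(e[1],e[0]))%180
def pose():
    o=manip.get_obs(); M=R.from_quat(o["ee_rot"]).as_matrix(); y=M[:,1]
    return np.array(o["position"]),np.arctan2(-y[0],y[1]),o,M   # psi: tool y = rot(psi)*world y
def go(x,y,z,psi=None):
    "print yaw then slide (after yaw) to TCP x,y,z; psi direction (rad) of tool y from world y, mod pi"
    p,s,o,M=pose(); d=0
    if psi is not None: d=(psi-s+np.pi/2)%np.pi-np.pi/2
    t=s+d; w=np.array([x,y,z])-p
    tx=np.array([-np.cos(t),-np.sin(t)]); ty=np.array([-np.sin(t),np.cos(t)])
    print("yaw %.3f  slide x %.2f y %.2f z %.2f cm | j7 %.2f"%(-d,*(100*np.array([w[:2]@tx,w[:2]@ty,-w[2]])),o["joint_pos"][6]))
E
python3 - <<'E'
from h import *
img=manip.camera("top"); c=manip.calibration("top")
for t,z in [("slab%d_c"%i,.025) for i in range(1,7)]+[("block_c",.03),("bar",.022),("board",.012),("flux",.07),("tub",.07),("iron",.05)]:
    for m in manip.masks_of(t,"top")[:4]:
        r=rect(m["region"],z,c); print(t,round(m["conf"],2),np.round(m["centre"]),np.round(unproj(m["centre"],z,c)[0],3),"rect",np.round(r[0],3),np.round(r[1]),round(r[2],1))
for n,px,z in [("post",(422,212),.042),("stop",(260,212),.034)]: print(n,unproj(px,z,c))
cw=manip.calibration("wrist"); T=cw["camera_from_world"]; p,s,o,M=pose()
print("psi",s,"wrist cam in tool",M.T@(-T[:3,:3].T@T[:3,3]-p), "axes in tool",np.round(M.T@T[:3,:3].T,3),cw["vfov"])
E
```

```text
slab1_c 0.77 [159. 237.] [0.586 0.367] rect [0.584 0.362] [50. 56.] 89.0
slab2_c 0.58 [201. 318.] [0.392 0.267] rect [0.392 0.263] [48. 54.] 88.9
slab2_c 0.31 [342. 264.] [ 0.513 -0.066] rect [ 0.52  -0.066] [297. 435.] 92.4
slab3_c 0.97 [165. 319.] [0.392 0.35 ] rect [0.391 0.353] [52. 53.] 67.5
slab3_c 0.83 [115. 282.] [0.479 0.468] rect [0.477 0.464] [50. 55.] 77.6
slab3_c 0.6 [113. 329.] [0.371 0.469] rect [0.37  0.467] [48. 57.] 100.2
slab3_c 0.45 [340. 265.] [ 0.511 -0.062] rect [ 0.521 -0.066] [295. 434.] 92.2
slab4_c 0.38 [343. 265.] [ 0.51  -0.068] rect [ 0.52  -0.066] [300. 437.] 92.5
slab4_c 0.23 [159. 239.] [0.581 0.367] rect [0.584 0.363] [50. 57.] 89.0
slab5_c 0.61 [164. 272.] [0.501 0.353] rect [0.506 0.351] [54. 55.] 119.2
slab5_c 0.44 [342. 265.] [ 0.511 -0.066] rect [ 0.521 -0.067] [300. 437.] 92.4
slab6_c 0.65 [208. 232.] [0.597 0.251] rect [0.598 0.256] [49. 54.] 65.0
block_c 0.89 [476. 291.] [ 0.443 -0.381] rect [ 0.443 -0.387] [44. 67.] 70.5
block_c 0.62 [283. 168.] [0.748 0.071] rect [0.749 0.087] [ 83. 215.] 93.1
block_c 0.59 [201. 319.] [0.39  0.266] rect [0.392 0.26 ] [48. 54.] 88.9
bar 0.62 [338. 248.] [ 0.552 -0.058] rect [ 0.561 -0.074] [ 32. 425.] 111.5
board 0.69 [343. 265.] [ 0.511 -0.069] rect [ 0.521 -0.067] [299. 439.] 92.4
flux 0.56 [490. 223.] [ 0.6   -0.411] rect [ 0.607 -0.411] [56. 76.] 123.8
tub 0.81 [387. 161.] [ 0.752 -0.175] rect [ 0.748 -0.174] [78. 87.] 178.1
post [[ 0.63254017 -0.25898388]]
stop [[0.64013393 0.12647459]]
psi -0.31077890122193363 wrist cam in tool [ 0.07563754  0.00027656 -0.06950106] axes in tool [[-0.001 -0.955 -0.296]
 [ 1.    -0.001 -0.   ]
 [-0.    -0.296  0.955]] 70.15611949987009
```

```bash
python3 -c "
from h import *
go(.54,-.06,.30,.042)"; python3 -m jog '[{"grip":1,"slide":[0,0,0],"yaw":-0.14}]' 40
```

```text
yaw -0.353  slide x -32.11 y -66.91 z 0.39 cm | j7 -0.09
clock: 0.85
position: [0.191, 0.5951, 0.304]
ee_rot: [0.085, 0.996, 0.0, 0.0]
ft_force: [0.7, 0.4, -0.3]
grip_width: 0.86
grasp_force: 0.0
```

```bash
python3 -m jog '[{"grip":1,"slide":[0,0,0],"yaw":-0.14},{"grip":1,"slide":[0,0,0],"yaw":-0.073},{"grip":1,"slide":[-2,-4.18,0],"yaw":0},{"grip":1,"slide":[-2,-4.18,0],"yaw":0},{"grip":1,"slide":[-2,-4.18,0],"yaw":0},{"grip":1,"slide":[-2,-4.18,0],"yaw":0},{"grip":1,"slide":[-2,-4.18,0],"yaw":0},{"grip":1,"slide":[-2,-4.18,0],"yaw":0}]'
python3 -m jog '[{"grip":1,"slide":[-2,-4.18,0],"yaw":0},{"grip":1,"slide":[-2,-4.18,0],"yaw":0},{"grip":1,"slide":[-2,-4.18,0],"yaw":0},{"grip":1,"slide":[-2,-4.18,0],"yaw":0},{"grip":1,"slide":[-2,-4.18,0],"yaw":0},{"grip":1,"slide":[-2,-4.18,0],"yaw":0},{"grip":1,"slide":[-2,-4.18,0],"yaw":0},{"grip":1,"slide":[-2,-4.18,0],"yaw":0}]'
python3 -m jog '[{"grip":1,"slide":[-2,-4.18,0],"yaw":0},{"grip":1,"slide":[0,0,0],"yaw":0},{"grip":1,"slide":[0,0,0],"yaw":0}]'
python3 - <<'E'
from h import *
c=manip.calibration("wrist"); im=manip.camera("wrist"); cv2.imwrite("pics/w1.png",im); np.save("w1.npy",c["camera_from_world"])
go(.54,-.06,.30,.042)
for m in manip.masks_of("bar","wrist")[:2]: r=rect(m["region"],.022,c);print(m["conf"],r)
for m in manip.masks_of("board","wrist")[:2]: r=rect(m["region"],.012,c);print(m["conf"],r)
E
```

```text
clock: 1.65
position: [0.3222, 0.3478, 0.3041]
ee_rot: [-0.021, 1.0, 0.0, 0.0]
ft_force: [1.6, 0.1, 1.1]
grip_width: 0.002
grasp_force: 0.0
clock: 2.45
position: [0.4961, 0.0204, 0.3043]
ee_rot: [-0.021, 1.0, 0.0, 0.0]
ft_force: [0.5, 0.1, -1.0]
grip_width: -0.002
grasp_force: 0.0
clock: 2.75
position: [0.5174, -0.0197, 0.3038]
ee_rot: [-0.02, 1.0, -0.0, -0.0]
ft_force: [-0.8, -0.2, 0.2]
grip_width: 0.003
grasp_force: 0.0
yaw 0.000  slide x -2.10 y -4.26 z 0.38 cm | j7 1.60
0.65 (array([ 0.56465491, -0.07681714]), array([ 32.97689819, 428.20446777]), np.float32(111.420784))
0.94 (array([ 0.52384296, -0.06682541]), array([299.44711304, 438.21380615]), np.float32(92.41202))
0.55 (array([ 0.56756714, -0.07816425]), array([ 33.86362457, 440.32217407]), np.float32(111.459435))
```

View pics/w1.png

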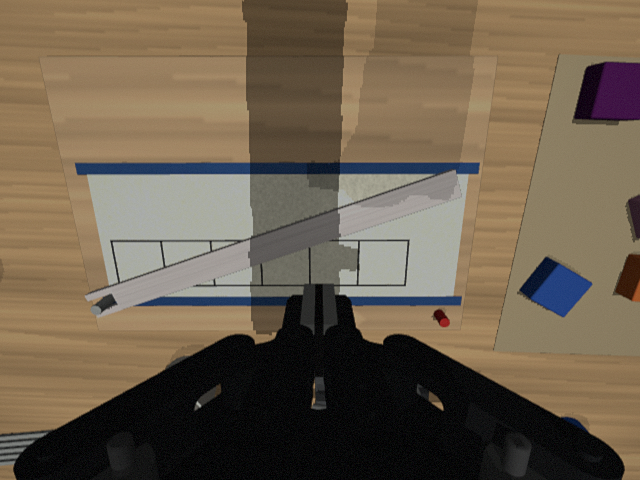

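The bar runs from the post at (97,308) to its tip at (462,185), and the stop is at (441,318). The printed squares' outer corners are near (112,241), (408,240) and (407,286).

```bash
cat >> h.py <<'E'
import json,os
def frame():
    d=json.load(open("b.json")); th=d["th"]; ex=np.array([np.cos(th),np.sin(th)]); ey=np.array([-ex[1],ex[0]])
    return np.array(d["post"]),ex,ey,th-np.pi/2      # psi_board: tool y along board x
def W(bx,by):
    p,ex,ey,_=frame(); return p+bx*ex+by*ey
def B(w):
    p,ex,ey,_=frame(); d=np.asarray(w)-p; return np.array([d@ex,d@ey])
E
python3 - <<'E'
from h import *
im=cv2.cvtColor(cv2.imread("pics/w1.png"),cv2.COLOR_BGR2GRAY); c=manip.calibration("wrist"); c["camera_from_world"]=np.load("w1.npy")
px=np.array([[112,241],[408,240],[407,286],[162,241],[210,241]],np.float32).reshape(-1,1,2)
q=cv2.cornerSubPix(im,px,(5,5),(-1,-1),(3,50,.01)).reshape(-1,2); print(q)
w=unproj(q,.012,c); b=np.array([[.0125,.0675],[.3425,.0675],[.3425,.0125],[.0675,.0675],[.1225,.0675]])
wc,bc=w.mean(0),b.mean(0); U,S,V=np.linalg.svd((b-bc).T@(w-wc)); Rm=(U@V).T
th=np.arctan2(Rm[1,0],Rm[0,0]); post=wc-Rm@bc
print(np.degrees(th),post,np.linalg.det(Rm),"res mm",1000*((b@Rm.T+post)-w))
json.dump(dict(th=th,post=list(post)),open("b.json","w"))
print("post/stop px",proj([[*W(0,0),.042],[*W(.385,-.021),.034]],c))
a=np.radians(111.42); a-=th; print("bar rel angle deg",np.degrees(a))
r=.34
for k in (0,.25,.5,.75,1):
    t=a*(1-k); e=np.array([-np.sin(t),np.cos(t)]); cb=r*np.array([np.cos(t),np.sin(t)])
    for off in (.040,.0295): print(k,off,W(*(cb+off*e)),"psi",th-np.pi/2+t)
p=W(*(r*np.array([np.cos(a),np.sin(a)])+.045*np.array([-np.sin(a),np.cos(a)])))
go(*p,.12,th-np.pi/2+a-np.pi/2)
go(*p,.12,th-np.pi/2+a)
E
```

```text
[[110.450195 240.45724 ]
 [408.39526  239.7091  ]
 [404.4594   285.09888 ]
 [160.39726  240.53825 ]
 [209.79858  240.44418 ]]
92.41558234027073 [ 0.63480755 -0.25785281] 0.9999999999999998 res mm [[ 0.14387745  0.33168719]
 [ 0.09877846 -0.33281083]
 [-0.00940225  0.09662939]
 [-0.09013555 -0.11800488]
 [-0.1431181   0.02249913]]
post/stop px [[ 94.53734895 308.32796053]
 [444.94100896 320.64625627]]
bar rel angle deg 19.004417659729278
0 0.04 [0.47340181 0.04405477] psi 0.37384952577718544
0 0.0295 [0.48317656 0.04788939] psi 0.37384952577718544
0.25 0.04 [0.49896264 0.05638621] psi 0.29092711063057763
0.25 0.0295 [0.50902141 0.05939803] psi 0.29092711063057763
0.5 0.04 [0.52545702 0.06655814] psi 0.20800469548396983
0.5 0.0295 [0.53573069 0.06872647] psi 0.20800469548396983
0.75 0.04 [0.55270288 0.07450065] psi 0.12508228033736202
0.75 0.0295 [0.56312085 0.07581059] psi 0.12508228033736202
1 0.04 [0.58051298 0.08015917] psi 0.04215986519075421
1 0.0295 [0.59100365 0.08060172] psi 0.04215986519075421
yaw 1.241  slide x 7.32 y -2.32 z 18.39 cm | j7 1.60
yaw -0.330  slide x 2.32 y 7.32 z 18.39 cm | j7 1.60
```

```bash
python3 -m jog '[{"grip":1,"slide":[0,0,0],"yaw":-0.14},{"grip":1,"slide":[0,0,0],"yaw":-0.14},{"grip":1,"slide":[0,0,0],"yaw":-0.05},{"grip":1,"slide":[1.2,3.7,2],"yaw":0},{"grip":1,"slide":[1.1,3.6,2.4],"yaw":0},{"grip":1,"slide":[0,0,4.5],"yaw":0},{"grip":1,"slide":[0,0,4.5],"yaw":0},{"grip":1,"slide":[0,0,4.5],"yaw":0}]'
python3 -m jog '[{"grip":1,"slide":[0,0,2],"yaw":0},{"grip":1,"slide":[0,0,0],"yaw":0},{"grip":1,"slide":[0,0,0],"yaw":0}]'
python3 -c "
from h import *
p=W(*(.34*np.array([np.cos(.3317),np.sin(.3317)])+.045*np.array([-np.sin(.3317),np.cos(.3317)])))
go(*p,.089,frame()[3]+.3317)"
```

```text
clock: 3.7
position: [0.4689, 0.0426, 0.1239]
ee_rot: [-0.186, 0.982, 0.001, 0.001]
ft_force: [1.9, 1.6, 0.2]
grip_width: 0.002
grasp_force: 0.0
clock: 4.0
position: [0.4695, 0.0417, 0.1057]
ee_rot: [-0.186, 0.983, 0.0, 0.0]
ft_force: [0.4, -0.4, 1.2]
grip_width: 0.001
grasp_force: 0.0
yaw -0.000  slide x 0.05 y 0.08 z 1.67 cm | j7 1.87
```

```bash
python3 -m jog '[{"grip":1,"slide":[0,0.05,1.65],"yaw":0},{"grip":1,"slide":[-0.8,0,0],"yaw":0},{"grip":1,"slide":[-0.8,0,0],"yaw":0},{"grip":1,"slide":[-0.3,0,0],"yaw":0}]'
python3 -m jog '[{"grip":1,"slide":[-1.12,0.09,0],"yaw":0.033},{"grip":1,"slide":[-1.12,0.09,0],"yaw":0.033},{"grip":1,"slide":[-1.12,0.09,0],"yaw":0.033},{"grip":1,"slide":[-1.12,0.09,0],"yaw":0.033},{"grip":1,"slide":[-1.12,0.09,0],"yaw":0.033},{"grip":1,"slide":[-1.12,0.09,0],"yaw":0.033},{"grip":1,"slide":[-1.12,0.09,0],"yaw":0.033},{"grip":1,"slide":[0,0,0],"yaw":0}]'
python3 -c "
from h import *
p,s,o,M=pose(); print(B(p[:2]),s-frame()[3],p[2])"
```

```text
clock: 4.4
position: [0.4886, 0.0491, 0.0899]
ee_rot: [-0.185, 0.983, 0.0, 0.001]
ft_force: [-4.3, -1.1, 4.1]
grip_width: -0.003
grasp_force: 2.1
clock: 5.2
position: [0.5623, 0.0761, 0.0885]
ee_rot: [-0.07, 0.998, -0.0, 0.001]
ft_force: [0.1, -0.6, 0.5]
grip_width: 0.002
grasp_force: 0.0
[0.33674514 0.05836179] 0.09803513267395922 0.0884803934052951
```

```bash
python3 -m jog '[{"grip":1,"slide":[-0.8,0.07,0],"yaw":0.025},{"grip":1,"slide":[-0.8,0.07,0],"yaw":0.025},{"grip":1,"slide":[-0.8,0.07,0],"yaw":0.025},{"grip":1,"slide":[-0.5,0.05,0],"yaw":0.023},{"grip":1,"slide":[-0.2,0,0],"yaw":0},{"grip":1,"slide":[-0.15,0,0],"yaw":0},{"grip":1,"slide":[0,0,0],"yaw":0}]'
python3 -c "
from h import *
p,s,o,M=pose(); print(B(p[:2]),s-frame()[3],p[2])"
```

```text
clock: 5.9
position: [0.5926, 0.0814, 0.0884]
ee_rot: [-0.022, 1.0, 0.0, 0.0]
ft_force: [-0.4, 0.3, -0.8]
grip_width: -0.0
grasp_force: 0.5
[0.34077179 0.02790681] 0.0014253347518441081 0.08836139092152132
```

```bash
python3 -m jog '[{"grip":1,"slide":[-0.15,0,0],"yaw":0},{"grip":1,"slide":[-0.15,0,0],"yaw":0},{"grip":1,"slide":[0,0,0],"yaw":0}]'
python3 -m jog '[{"grip":1,"slide":[-0.15,0,0],"yaw":0},{"grip":1,"slide":[-0.1,0,0],"yaw":0},{"grip":1,"slide":[0,0,0],"yaw":0}]'
python3 -c "
from h import *
p,s,o,M=pose(); print(B(p[:2]),s-frame()[3],p[2])"
```

```text
clock: 6.2
position: [0.5958, 0.0814, 0.0885]
ee_rot: [-0.022, 1.0, 0.0, 0.0]
ft_force: [-0.5, 0.2, -0.6]
grip_width: -0.002
grasp_force: 0.3
clock: 6.5
position: [0.5976, 0.0815, 0.0884]
ee_rot: [-0.022, 1.0, 0.0, -0.001]
ft_force: [-6.0, 0.3, 4.2]
grip_width: 0.004
grasp_force: 2.6
[0.34064776 0.02286917] 0.0010480650867794733 0.08837445337183039
```

```bash
python3 -m jog '[{"grip":1,"slide":[-0.1,0,0],"yaw":0},{"grip":1,"slide":[0,0,0],"yaw":0}]'
python3 -m jog '[{"grip":1,"slide":[1,0,0],"yaw":0},{"grip":1,"slide":[1,-1,-4],"yaw":0},{"grip":1,"slide":[2,-3,-3],"yaw":0},{"grip":1,"slide":[2,-3,-3],"yaw":0},{"grip":1,"slide":[2,-3,-3],"yaw":0},{"grip":1,"slide":[0,0,-3],"yaw":0},{"grip":1,"slide":[0,0,0],"yaw":0},{"grip":1,"slide":[0,0,0],"yaw":0}]'
python3 - <<'E'
from h import *
c=manip.calibration("wrist"); im=manip.camera("wrist"); cv2.imwrite("pics/w2.png",im); np.save("w2.npy",c["camera_from_world"])
for m in manip.masks_of("bar","wrist")[:2]:
    r=rect(m["region"],.022,c);print(m["conf"],B(r[0]),r[1],r[2]-np.degrees(frame()[3])-90)
p,s,o,M=pose(); print(B(p[:2]),p)
E
```

```text
clock: 6.7
position: [0.5978, 0.0815, 0.0883]
ee_rot: [-0.022, 1.0, 0.0, -0.002]
ft_force: [-10.0, 0.7, 7.8]
grip_width: 0.0
grasp_force: 5.0
clock: 7.5
position: [0.5237, -0.0216, 0.2489]
ee_rot: [-0.022, 1.0, 0.0, 0.001]
ft_force: [0.5, -0.5, -0.7]
grip_width: -0.001
grasp_force: 0.0
0.75 [0.09568094 0.00197166] [ 35.40476608 226.39247131] 0.006040889709737485
[0.24103468 0.1016172 ] [ 0.52312166 -0.02131521  0.24746176]
```

View pics/w2.png

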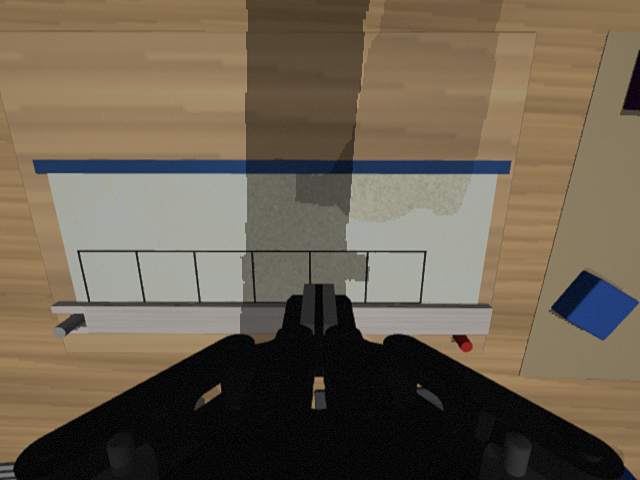

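The bar now lies in line and touches the red stop at (461,340). Its slot straddles the post at (75,325).

```bash
python3 - <<'E'
from h import *
c=manip.calibration("wrist"); c["camera_from_world"]=np.load("w2.npy")
print("expect tip/near edge/slot end px",proj([[*W(.41,.015),.022],[*W(.41,-.015),.022],[*W(-.02,.015),.022],[*W(.2,.015),.022]],c).round(1))
im=cv2.cvtColor(cv2.imread("pics/w2.png"),cv2.COLOR_BGR2GRAY)
for u in (110,220,440): print(u,im[294:340,u])
print(im[320,478:500])
# fresh poses of slabs
img=manip.camera("top"); ct=manip.calibration("top")
for t in ["slab6_c","slab1_c","slab5_c","slab2_c","slab3_c"]:
    m=manip.masks_of(t,"top")[0]; r=rect(m["region"],.018,ct); print(t,m["conf"],np.round(unproj(m["centre"],.02,ct)[0],3),np.round(r[0],3),r[1],r[2])
E
```

```text
expect tip/near edge/slot end px [[492.7 305.4]
 [488.1 332.4]
 [ 48.5 305.3]
 [275.9 305.3]]
110 [167 165 165 167 166 168 167 137  82  62  54  53 116 155 155 157 150 150
 153 156 157 153 154 155 156 154 149 152 156 153 153 153 152 149 154 154
 154 153 143 132 135 139 140 138 138 138]
220 [168 166 168 169 167 171 173 136  74  54  64  65  88 136 157 155 156 154
 155 152 153 157 152 151 150 156 154 150 154 152 154 153 156 154 156 155
 156 154 157 139 134 142 143 147 146 102]
440 [169 168 166 166 167 170 167 168 163 126  74  58  62  78 129 157 157 153
 149 153 155 156 157 153 156 157 155 151 152 153 153 156 156 154 153 152
 155 157 156 159 139 122 134 132 136 133]
[155 154 154 155 157 153 153 153 155 154 154 154 145 108 113 113 114 114
 111 113 112 114]
slab6_c 0.69 [0.503 0.355] [0.508 0.353] [52.94661331 55.22352982] 117.10336
slab1_c 0.71 [0.582 0.362] [0.585 0.365] [50.5880661  54.70289993] 89.008415
slab5_c 0.94 [0.507 0.361] [0.507 0.353] [53.5391655  53.92653656] 118.24533
slab2_c 0.93 [0.392 0.271] [0.392 0.263] [48.74787521 52.57235718] 88.892586
slab3_c 0.86 [0.481 0.467] [0.478 0.467] [52.35762024 57.35283279] 76.724655
```

The bar sits within about 1.5 mm of its line and the slot has not shifted. Next is the blue slab: I'll hover with the wrist camera directly over it.

```bash
cat >> h.py <<'E'
CAM=.0756
def hover(x,y,a,z=.2,ref=None):
    "a: slab side angle deg (mod 90). choose psi nearest ref (deg; default board psi-90)"
    ref=np.degrees(frame()[3])-90 if ref is None else ref
    psi=np.radians(ref+((a-ref+45)%90-45)); tx=np.array([-np.cos(psi),-np.sin(psi)])
    go2(x-CAM*tx[0],y-CAM*tx[1],z,psi)
def go2(x,y,z,psi):
    "as go, but psi exact (mod 2pi)"
    p,s,o,M=pose(); d=(psi-s+np.pi)%(2*np.pi)-np.pi
    t=s+d; w=np.array([x,y,z])-p
    tx=np.array([-np.cos(t),-np.sin(t)]); ty=np.array([-np.sin(t),np.cos(t)])
    print("yaw %.3f  slide x %.2f y %.2f z %.2f cm | j7 %.2f clock %.1f"%(-d,*(100*np.array([w[:2]@tx,w[:2]@ty,-w[2]])),o["joint_pos"][6],o["clock"]))
def look(t,ztop,x,y,save=None):
    c=manip.calibration("wrist"); im=manip.camera("wrist")
    if save: cv2.imwrite(save,im)
    L=[(np.linalg.norm(r[0]-[x,y]),m["conf"],r) for m in manip.masks_of(t,"wrist") for r in [rect(m["region"],ztop,c)]]
    if not L: print("none"); return None
    L.sort(key=lambda k:k[0]); d,cf,r=L[0]; print(t,"conf %.2f"%cf,"at",r[0].round(4),r[1].round(1),"ang %.1f"%r[2],"board",(B(r[0])*1000).round(1)); return r
E
python3 -c "
from h import *
hover(.598,.256,65)"
```

```text
yaw 2.051  slide x 20.76 y -4.97 z 4.79 cm | j7 1.65 clock 7.9
```

```bash
python3 -m jog '[{"grip":-1,"slide":[0,0,0],"yaw":0.147},{"grip":-1,"slide":[0,0,0],"yaw":0.147},{"grip":-1,"slide":[0,0,0],"yaw":0.147},{"grip":-1,"slide":[0,0,0],"yaw":0.147},{"grip":-1,"slide":[0,0,0],"yaw":0.147},{"grip":-1,"slide":[0,0,0],"yaw":0.147},{"grip":-1,"slide":[0,0,0],"yaw":0.147},{"grip":-1,"slide":[0,0,0],"yaw":0.147}]'
python3 -m jog '[{"grip":-1,"slide":[0,0,0],"yaw":0.147},{"grip":-1,"slide":[0,0,0],"yaw":0.147},{"grip":-1,"slide":[0,0,0],"yaw":0.147},{"grip":-1,"slide":[0,0,0],"yaw":0.147},{"grip":-1,"slide":[0,0,0],"yaw":0.147},{"grip":-1,"slide":[0,0,0],"yaw":0.14},{"grip":-1,"slide":[4,-1,0.9],"yaw":0},{"grip":-1,"slide":[4,-1,0.9],"yaw":0}]'
python3 -m jog '[{"grip":-1,"slide":[4.2,-1,1],"yaw":0},{"grip":-1,"slide":[4.2,-1,1],"yaw":0},{"grip":-1,"slide":[4.2,-1,1],"yaw":0},{"grip":-1,"slide":[0,0,0],"yaw":0},{"grip":-1,"slide":[0,0,0],"yaw":0}]'
python3 -c "
from h import *
r=look('slab6_c',.025,.598,.256,'pics/w3.png'); hover(.598,.256,65); go2(*r[0],.083,np.radians(-90-88+((r[2]-90+88+45)%90)+88-45))
"
```

```text
clock: 8.7
position: [0.5234, -0.0217, 0.2481]
ee_rot: [0.539, 0.842, -0.0, -0.0]
ft_force: [-0.3, -0.8, -0.8]
grip_width: 0.999
grasp_force: 0.0
clock: 9.5
position: [0.5395, 0.0594, 0.2304]
ee_rot: [0.844, 0.536, 0.001, 0.0]
ft_force: [0.1, 0.5, 0.7]
grip_width: 0.999
grasp_force: 0.0
clock: 10.0
position: [0.5651, 0.1869, 0.1995]
ee_rot: [0.843, 0.538, -0.001, 0.0]
ft_force: [0.0, -0.4, 1.6]
grip_width: 1.001
grasp_force: 0.0
slab6_c conf 0.80 at [0.6027 0.2576] [49.4 49.5] ang 152.9 board [516.3  10.4]
yaw -0.002  slide x 0.28 y -0.07 z 0.05 cm | j7 -0.64 clock 10.1
yaw 0.069  slide x 8.17 y -0.30 z 11.75 cm | j7 -0.64 clock 10.1
```

View pics/w3.png

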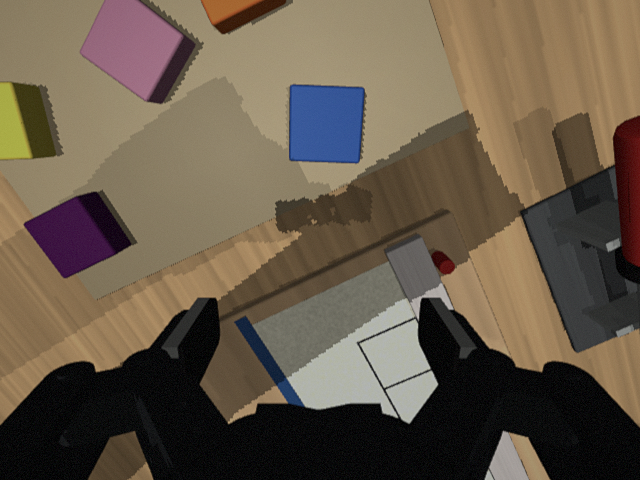

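Only the top face of the blue slab shows, at (327,124), so the measurement is good. I'll go down and grip it.

```bash
cat >> h.py <<'E'
def grasp(r,z=.083,ref=None):
    ref=np.degrees(frame()[3])-90 if ref is None else ref
    go2(*r[0],z,np.radians(ref+((r[2]-ref+45)%90-45)))
def place(bx,by,z,half=-90):
    go2(*W(bx,by),z,frame()[3]+np.radians(half)); p=pose()[0]; print("at board mm",(B(p[:2])*1000).round(1),"z",p[2].round(4),"F",np.round(manip.get_obs()["ft_force"],1))
E
python3 -m jog '[{"grip":-1,"slide":[4,0,0],"yaw":0.037},{"grip":-1,"slide":[4,0.1,0],"yaw":0},{"grip":-1,"slide":[0,0,4.5],"yaw":0},{"grip":-1,"slide":[0,0,4.5],"yaw":0},{"grip":-1,"slide":[0,0,2.7],"yaw":0},{"grip":-1,"slide":[0,0,0],"yaw":0},{"grip":1,"slide":[0,0,0],"yaw":0},{"grip":1,"slide":[0,0,0],"yaw":0}]' 40
python3 -m jog '[{"grip":1,"slide":[0,0,0],"yaw":0},{"grip":1,"slide":[0,0,0],"yaw":0},{"grip":1,"slide":[0,0,0],"yaw":0}]' 40
python3 -m jog '[{"grip":1,"slide":[0,0,-4],"yaw":0},{"grip":1,"slide":[0,0,-4],"yaw":0},{"grip":1,"slide":[0,0,0],"yaw":0}]' 40
python3 -c "
from h import *
place(.040,.060,.12)"
```

```text
clock: 10.9
position: [0.6028, 0.2572, 0.086]
ee_rot: [0.854, 0.521, 0.002, 0.0]
ft_force: [-0.0, -0.4, 0.8]
grip_width: 0.691
grasp_force: 0.0
clock: 11.2
position: [0.6028, 0.2575, 0.0862]
ee_rot: [0.853, 0.521, 0.002, 0.0]
ft_force: [-1.7, -1.5, 6.2]
grip_width: 0.572
grasp_force: 41.2
clock: 11.5
position: [0.6044, 0.258, 0.1708]
ee_rot: [0.853, 0.521, 0.005, 0.0]
ft_force: [1.8, 0.3, -1.2]
grip_width: 0.571
grasp_force: 43.1
yaw -0.517  slide x -47.67 y -5.14 z 5.08 cm | j7 -0.72 clock 11.5
at board mm [516.7   8.6] z 0.1708 F [ 1.8  0.3 -1.2]
```

```bash
python3 -m jog '[{"grip":1,"slide":[0,0,0],"yaw":-0.13},{"grip":1,"slide":[0,0,0],"yaw":-0.13},{"grip":1,"slide":[0,0,0],"yaw":-0.13},{"grip":1,"slide":[0,0,0],"yaw":-0.127},{"grip":1,"slide":[-3,-0.4,0],"yaw":0},{"grip":1,"slide":[-4.5,-0.5,0],"yaw":0},{"grip":1,"slide":[-4.5,-0.5,0],"yaw":0},{"grip":1,"slide":[-4.5,-0.5,0],"yaw":0}]'
python3 -m jog '[{"grip":1,"slide":[-4.5,-0.5,0],"yaw":0},{"grip":1,"slide":[-4.5,-0.5,0],"yaw":0},{"grip":1,"slide":[-4.5,-0.5,0],"yaw":0},{"grip":1,"slide":[-4.5,-0.5,0],"yaw":0},{"grip":1,"slide":[-4.5,-0.5,0],"yaw":0},{"grip":1,"slide":[-4.5,-0.5,0],"yaw":0},{"grip":1,"slide":[-3,-0.2,0],"yaw":0},{"grip":1,"slide":[0,0,3],"yaw":0}]'
python3 -m jog '[{"grip":1,"slide":[0,0,1],"yaw":0},{"grip":1,"slide":[0,0,0],"yaw":0},{"grip":1,"slide":[0,0,0],"yaw":0}]'
python3 -c "
from h import *
place(.040,.050,.099)"
```

```text
clock: 12.3
position: [0.5893, 0.0901, 0.1642]
ee_rot: [0.692, 0.722, 0.001, 0.0]
ft_force: [0.6, -0.7, -2.2]
grip_width: 0.567
grasp_force: 43.1
clock: 13.1
position: [0.5711, -0.2165, 0.1377]
ee_rot: [0.694, 0.72, 0.001, 0.004]
ft_force: [1.1, 0.2, -2.3]
grip_width: 0.571
grasp_force: 43.1
clock: 13.4
position: [0.5709, -0.2084, 0.1241]
ee_rot: [0.691, 0.723, 0.0, 0.0]
ft_force: [0.1, 0.6, -2.4]
grip_width: 0.57
grasp_force: 43.0
yaw 0.002  slide x -1.21 y 1.17 z 2.51 cm | j7 0.57 clock 13.4
at board mm [52.1 61.7] z 0.1241 F [ 0.1  0.6 -2.4]
```

```bash
python3 -m jog '[{"grip":1,"slide":[-1.2,1.1,0],"yaw":0.002},{"grip":1,"slide":[0,0,1],"yaw":0},{"grip":1,"slide":[0,0,1],"yaw":0},{"grip":1,"slide":[0,0,0.4],"yaw":0},{"grip":1,"slide":[0,0,0],"yaw":0}]'
python3 -c "
from h import *
place(.040,.040,.098)"
python3 -m jog '[{"grip":1,"slide":[0,0,0.15],"yaw":0},{"grip":1,"slide":[0,0.5,0],"yaw":0},{"grip":1,"slide":[0,0.2,0],"yaw":0},{"grip":1,"slide":[0,0,0],"yaw":0}]'
python3 -c "
from h import *
place(.040,.040,.098)"
```

```text
clock: 13.9
position: [0.5814, -0.2202, 0.0988]
ee_rot: [0.692, 0.722, -0.0, -0.001]
ft_force: [-0.2, -0.1, -2.2]
grip_width: 0.568
grasp_force: 43.1
yaw -0.001  slide x 0.01 y 1.18 z 0.08 cm | j7 0.60 clock 13.9
at board mm [39.9 51.8] z 0.0988 F [-0.2 -0.1 -2.2]
clock: 14.3
position: [0.5887, -0.2207, 0.0982]
ee_rot: [0.692, 0.721, -0.0, -0.0]
ft_force: [-3.6, 0.3, 5.0]
grip_width: 0.571
grasp_force: 43.8
yaw -0.001  slide x 0.09 y 0.45 z 0.02 cm | j7 0.60 clock 14.3
at board mm [39.1 44.5] z 0.0982 F [-3.6  0.3  5. ]
```

```bash
python3 -m jog '[{"grip":1,"slide":[0.08,0.2,-0.03],"yaw":0},{"grip":1,"slide":[0,0.15,0],"yaw":0},{"grip":1,"slide":[0,0.1,0],"yaw":0},{"grip":1,"slide":[0,0,0],"yaw":0}]'
python3 -m jog '[{"grip":1,"slide":[0,0.1,0],"yaw":0},{"grip":1,"slide":[0,0.1,0],"yaw":0},{"grip":1,"slide":[0,0,0],"yaw":0}]'
python3 -c "
from h import *
place(.040,.040,.098)"
```

```text
clock: 14.7
position: [0.5934, -0.2195, 0.0982]
ee_rot: [0.692, 0.721, -0.0, -0.0]
ft_force: [-3.3, 0.7, 3.8]
grip_width: 0.57
grasp_force: 43.7
clock: 15.0
position: [0.595, -0.2197, 0.0983]
ee_rot: [0.693, 0.721, -0.0, -0.0]
ft_force: [-5.8, 1.3, 6.5]
grip_width: 0.571
grasp_force: 43.9
yaw -0.002  slide x 0.02 y -0.18 z 0.03 cm | j7 0.59 clock 15.0
at board mm [39.8 38.2] z 0.0983 F [-5.8  1.3  6.5]
```

```bash
python3 -m jog '[{"grip":1,"slide":[0,0.1,0],"yaw":0},{"grip":1,"slide":[0,0,0],"yaw":0}]'
python3 -m jog '[{"grip":1,"slide":[0,0.1,0],"yaw":0},{"grip":1,"slide":[0,0,0],"yaw":0}]'
python3 -c "
from h import *
place(.040,.040,.098)"
```

```text
clock: 15.2
position: [0.5957, -0.2197, 0.0982]
ee_rot: [0.693, 0.721, -0.0, -0.001]
ft_force: [-6.0, 0.7, 7.8]
grip_width: 0.571
grasp_force: 44.1
clock: 15.4
position: [0.5966, -0.2198, 0.0983]
ee_rot: [0.693, 0.721, -0.0, -0.001]
ft_force: [-7.7, -0.4, 8.2]
grip_width: 0.571
grasp_force: 44.1
yaw -0.002  slide x 0.04 y -0.34 z 0.03 cm | j7 0.59 clock 15.4
at board mm [39.6 36.6] z 0.0983 F [-7.7 -0.4  8.2]
```

```bash
python3 -m jog '[{"grip":1,"slide":[0,-0.1,0],"yaw":0},{"grip":-1,"slide":[0,0,0],"yaw":0},{"grip":-1,"slide":[0,0,0],"yaw":0},{"grip":-1,"slide":[0,0,0],"yaw":0},{"grip":-1,"slide":[0,0,0],"yaw":0},{"grip":-1,"slide":[0,0,-4],"yaw":0},{"grip":-1,"slide":[0,0,-4],"yaw":0},{"grip":-1,"slide":[0,0,-2],"yaw":0}]'
python3 -m jog '[{"grip":-1,"slide":[-3.5,0,0],"yaw":0},{"grip":-1,"slide":[-4,0,0],"yaw":0},{"grip":-1,"slide":[0,0,0],"yaw":0},{"grip":-1,"slide":[0,0,0],"yaw":0}]'
python3 -c "
from h import *
c=manip.calibration('wrist'); np.save('w4.npy',c['camera_from_world'])
r=look('slab6_c',.037,*W(.04,.04),'pics/w4.png')
b=look('bar',.022,*W(.2,0))
print(np.degrees(frame()[3])+90)
"
```

```text
clock: 16.2
position: [0.5973, -0.2201, 0.2017]
ee_rot: [0.693, 0.721, 0.001, 0.002]
ft_force: [0.4, -0.5, -0.4]
grip_width: 1.001
grasp_force: 0.0
clock: 16.6
position: [0.599, -0.2956, 0.198]
ee_rot: [0.693, 0.721, -0.0, -0.0]
ft_force: [-0.3, 0.5, -0.1]
grip_width: 0.998
grasp_force: 0.0
slab6_c conf 0.82 at [ 0.5962 -0.2196] [48.5 49.5] ang 2.2 board [39.8 37. ]
bar conf 0.83 at [ 0.6351 -0.2077] [ 31.7 138.9] ang 92.4 board [50.1 -2.4]
92.41558234027073
```

View pics/w4.png

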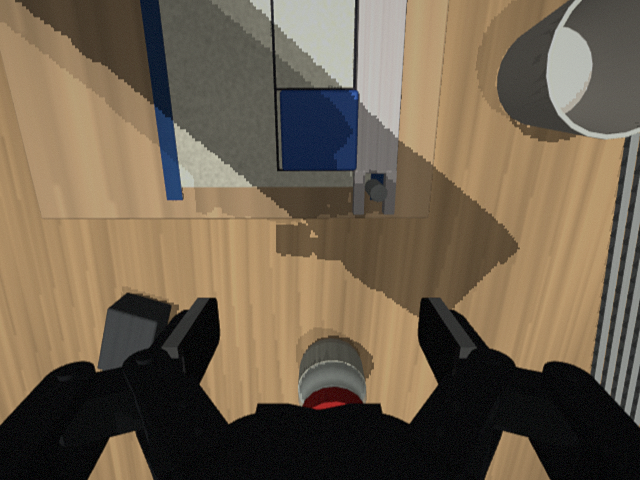

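The blue slab at (318,130) is snug and square against the bar, centred to about 0.2 mm along the row. The slot is still round the post. Orange is next.

```bash
python3 -c "
from h import *
hover(.585,.364,89)"
```

```text
yaw 0.060  slide x 58.10 y -2.64 z -0.20 cm | j7 0.66 clock 16.8
```

```bash
python3 -m jog '[{"grip":-1,"slide":[4,0,0],"yaw":0.06},{"grip":-1,"slide":[4.5,0,0],"yaw":0},{"grip":-1,"slide":[4.5,-0.3,0],"yaw":0},{"grip":-1,"slide":[4.5,-0.3,0],"yaw":0},{"grip":-1,"slide":[4.5,-0.3,0],"yaw":0},{"grip":-1,"slide":[4.5,-0.3,0],"yaw":0},{"grip":-1,"slide":[4.5,-0.3,0],"yaw":0},{"grip":-1,"slide":[4.5,-0.3,0],"yaw":0}]'
python3 -m jog '[{"grip":-1,"slide":[4.5,-0.3,0],"yaw":0},{"grip":-1,"slide":[4.5,-0.3,0],"yaw":0},{"grip":-1,"slide":[4.5,-0.2,0],"yaw":0},{"grip":-1,"slide":[4.5,0,0],"yaw":0},{"grip":-1,"slide":[4.6,0,0],"yaw":0},{"grip":-1,"slide":[0,0,0],"yaw":0},{"grip":-1,"slide":[0,0,0],"yaw":0}]'
python3 -c "
from h import *
hover(.585,.364,89)
r=look('slab1_c',.025,.585,.364); grasp(r)"
```

```text
clock: 17.6
position: [0.5852, 0.0638, 0.1985]
ee_rot: [0.713, 0.701, 0.0, -0.0]
ft_force: [1.2, -0.8, 0.7]
grip_width: 1.004
grasp_force: 0.0
clock: 18.3
position: [0.5811, 0.289, 0.1979]
ee_rot: [0.712, 0.702, -0.0, -0.0]
ft_force: [0.2, -1.7, 0.8]
grip_width: 1.0
grasp_force: 0.0
yaw 0.002  slide x -0.05 y 0.26 z -0.21 cm | j7 -0.37 clock 18.3
slab1_c conf 0.69 at [0.588  0.3658] [49.3 49.4] ang 88.1 board [625.1  20.5]
yaw 0.013  slide x 8.00 y 0.33 z 11.52 cm | j7 -0.37 clock 18.4
```

```bash
python3 -m jog '[{"grip":-1,"slide":[4,0.15,0],"yaw":0.013},{"grip":-1,"slide":[4,0.15,0],"yaw":0},{"grip":-1,"slide":[0,0,4.5],"yaw":0},{"grip":-1,"slide":[0,0,4.5],"yaw":0},{"grip":-1,"slide":[0,0,2.4],"yaw":0},{"grip":-1,"slide":[0,0,0],"yaw":0},{"grip":1,"slide":[0,0,0],"yaw":0},{"grip":1,"slide":[0,0,0],"yaw":0}]' 40
python3 -m jog '[{"grip":1,"slide":[0,0,0],"yaw":0},{"grip":1,"slide":[0,0,0],"yaw":0},{"grip":1,"slide":[0,0,0],"yaw":0}]' 40
python3 -m jog '[{"grip":1,"slide":[0,0,-3],"yaw":0},{"grip":1,"slide":[0,0,-3],"yaw":0},{"grip":1,"slide":[0,0,0],"yaw":0}]' 40
python3 -c "
from h import *
place(.095,.055,.125)"
```

```text
clock: 19.2
position: [0.5883, 0.3668, 0.0866]
ee_rot: [0.719, 0.695, 0.002, 0.0]
ft_force: [0.9, 0.8, 0.4]
grip_width: 0.691
grasp_force: 0.0
clock: 19.5
position: [0.5882, 0.367, 0.0868]
ee_rot: [0.718, 0.696, 0.002, 0.0]
ft_force: [-2.4, -1.0, 5.3]
grip_width: 0.569
grasp_force: 41.7
clock: 19.8
position: [0.5894, 0.3678, 0.1504]
ee_rot: [0.718, 0.696, 0.004, 0.001]
ft_force: [0.4, 1.3, -1.0]
grip_width: 0.573
grasp_force: 42.5
yaw -0.074  slide x -53.20 y -3.60 z 2.54 cm | j7 -0.47 clock 19.8
at board mm [627.  19.] z 0.1504 F [ 0.4  1.3 -1. ]
```

```bash
python3 -m jog '[{"grip":1,"slide":[0,0,0],"yaw":-0.074},{"grip":1,"slide":[-4.1,-0.28,0],"yaw":0},{"grip":1,"slide":[-4.1,-0.28,0],"yaw":0},{"grip":1,"slide":[-4.1,-0.28,0],"yaw":0},{"grip":1,"slide":[-4.1,-0.28,0],"yaw":0},{"grip":1,"slide":[-4.1,-0.28,0],"yaw":0},{"grip":1,"slide":[-4.1,-0.28,0],"yaw":0},{"grip":1,"slide":[-4.1,-0.28,0],"yaw":0}]'
python3 -m jog '[{"grip":1,"slide":[-4.1,-0.28,0],"yaw":0},{"grip":1,"slide":[-4.1,-0.28,0],"yaw":0},{"grip":1,"slide":[-4.1,-0.28,0],"yaw":0},{"grip":1,"slide":[-4.1,-0.28,0],"yaw":0},{"grip":1,"slide":[-4.1,-0.28,0],"yaw":0},{"grip":1,"slide":[-3.9,-0.28,0],"yaw":0},{"grip":1,"slide":[0,0,0],"yaw":0},{"grip":1,"slide":[0,0,0],"yaw":0}]'
python3 -c "
from h import *
place(.096,.050,.099)"
```

```text
clock: 20.6
position: [0.5794, 0.0777, 0.1448]
ee_rot: [0.692, 0.722, 0.001, 0.0]
ft_force: [1.0, 0.0, -1.6]
grip_width: 0.571
grasp_force: 42.5
clock: 21.4
position: [0.5728, -0.1662, 0.1445]
ee_rot: [0.693, 0.721, 0.0, 0.0]
ft_force: [0.2, 0.4, -2.1]
grip_width: 0.572
grasp_force: 42.5
yaw -0.003  slide x 0.18 y 0.81 z 4.55 cm | j7 0.47 clock 21.4
at board mm [94.2 58.1] z 0.1445 F [ 0.2  0.4 -2.1]
```

```bash
python3 -m jog '[{"grip":1,"slide":[0.18,0.6,0],"yaw":-0.003},{"grip":1,"slide":[0,0,2],"yaw":0},{"grip":1,"slide":[0,0,1.5],"yaw":0},{"grip":1,"slide":[0,0,1],"yaw":0},{"grip":1,"slide":[0,0,0.1],"yaw":0},{"grip":1,"slide":[0,0.6,0],"yaw":0},{"grip":1,"slide":[0,0.3,0],"yaw":0},{"grip":1,"slide":[0,0,0],"yaw":0}]'
python3 -c "
from h import *
place(.096,.038,.099)"
```

```text
clock: 22.2
position: [0.5885, -0.1623, 0.098]
ee_rot: [0.691, 0.723, 0.0, 0.0]
ft_force: [0.3, -0.0, -1.7]
grip_width: 0.572
grasp_force: 45.1
yaw 0.004  slide x -0.14 y 0.42 z -0.10 cm | j7 0.50 clock 22.2
at board mm [97.4 42.2] z 0.098 F [ 0.3 -0.  -1.7]
```

```bash
python3 -m jog '[{"grip":1,"slide":[-0.14,0,0.1],"yaw":0.004},{"grip":1,"slide":[0,0.25,0],"yaw":0},{"grip":1,"slide":[0,0.15,0],"yaw":0},{"grip":1,"slide":[0,0,0],"yaw":0}]'
python3 -m jog '[{"grip":1,"slide":[0,0.1,0],"yaw":0},{"grip":1,"slide":[0,0,0],"yaw":0}]'
python3 -c "
from h import *
place(.096,.038,.098)"
```

```text
clock: 22.6
position: [0.5917, -0.1641, 0.0976]
ee_rot: [0.693, 0.721, 0.0, -0.0]
ft_force: [-4.8, 1.0, 5.5]
grip_width: 0.572
grasp_force: 46.0
clock: 22.8
position: [0.5925, -0.1642, 0.0976]
ee_rot: [0.693, 0.721, -0.0, -0.0]
ft_force: [-4.3, 1.4, 7.2]
grip_width: 0.569
grasp_force: 46.1
yaw -0.002  slide x 0.07 y 0.03 z -0.04 cm | j7 0.49 clock 22.8
at board mm [95.3 38.3] z 0.0976 F [-4.3  1.4  7.2]
```

```bash
python3 -m jog '[{"grip":1,"slide":[0.06,0.08,0],"yaw":0},{"grip":1,"slide":[0,0,0],"yaw":0}]'
python3 -m jog '[{"grip":1,"slide":[0,0.08,0],"yaw":0},{"grip":1,"slide":[0,0,0],"yaw":0}]'
python3 -m jog '[{"grip":-1,"slide":[0,0,0],"yaw":0},{"grip":-1,"slide":[0,0,0],"yaw":0},{"grip":-1,"slide":[0,0,0],"yaw":0},{"grip":-1,"slide":[0,0,0],"yaw":0},{"grip":-1,"slide":[0,0,-4],"yaw":0},{"grip":-1,"slide":[0,0,-4],"yaw":0},{"grip":-1,"slide":[-4,0,-2],"yaw":0},{"grip":-1,"slide":[-3.5,0,0],"yaw":0}]'
python3 -m jog '[{"grip":-1,"slide":[0,0,0],"yaw":0},{"grip":-1,"slide":[0,0,0],"yaw":0}]'
python3 -c "
from h import *
r=look('slab1_c',.037,*W(.095,.038),'pics/w5.png')
b=look('bar',.022,*W(.2,0)); look('slab6_c',.037,*W(.04,.037))
hover(.507,.352,117.5)
"
```

```text
clock: 23.0
position: [0.5932, -0.164, 0.0976]
ee_rot: [0.693, 0.721, -0.0, -0.0]
ft_force: [-4.6, -0.4, 6.5]
grip_width: 0.568
grasp_force: 46.0
clock: 23.2
position: [0.5939, -0.164, 0.0976]
ee_rot: [0.693, 0.721, -0.0, -0.0]
ft_force: [-6.0, -0.1, 7.6]
grip_width: 0.567
grasp_force: 46.1
clock: 24.0
position: [0.5994, -0.2391, 0.2011]
ee_rot: [0.692, 0.722, 0.002, 0.003]
ft_force: [0.3, -1.6, 0.2]
grip_width: 0.998
grasp_force: 0.0
clock: 24.2
position: [0.5973, -0.239, 0.197]
ee_rot: [0.693, 0.721, -0.0, -0.0]
ft_force: [0.4, 0.3, -0.4]
grip_width: 0.998
grasp_force: 0.0
slab1_c conf 0.67 at [ 0.5936 -0.1646] [49.1 49.4] ang 2.2 board [94.9 37.2]
bar conf 0.89 at [ 0.6338 -0.1791] [ 31.8 193.8] ang 92.5 board [78.7 -2.3]
slab6_c conf 0.93 at [ 0.596  -0.2175] [49.4 51. ] ang 92.4 board [41.9 37. ]
yaw -0.437  slide x 48.90 y 19.14 z -0.30 cm | j7 0.57 clock 24.5
```

View pics/w5.png

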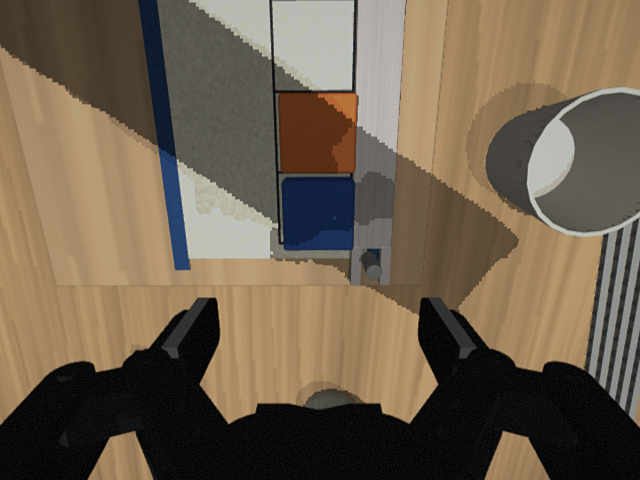

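Orange at (317,133) is snug, with blue beside it at (318,213). Mauve is next.

```bash
python3 -m jog '[{"grip":-1,"slide":[0,0,0],"yaw":-0.146},{"grip":-1,"slide":[0,0,0],"yaw":-0.146},{"grip":-1,"slide":[0,0,0],"yaw":-0.145},{"grip":-1,"slide":[3.76,1.47,0],"yaw":0},{"grip":-1,"slide":[3.76,1.47,0],"yaw":0},{"grip":-1,"slide":[3.76,1.47,0],"yaw":0},{"grip":-1,"slide":[3.76,1.47,0],"yaw":0},{"grip":-1,"slide":[3.76,1.47,0],"yaw":0}]'
python3 -m jog '[{"grip":-1,"slide":[3.76,1.47,0],"yaw":0},{"grip":-1,"slide":[3.76,1.47,0],"yaw":0},{"grip":-1,"slide":[3.76,1.47,0],"yaw":0},{"grip":-1,"slide":[3.76,1.47,0],"yaw":0},{"grip":-1,"slide":[3.76,1.47,0],"yaw":0},{"grip":-1,"slide":[3.76,1.47,0],"yaw":0},{"grip":-1,"slide":[3.76,1.47,0],"yaw":0},{"grip":-1,"slide":[3.76,1.47,0],"yaw":0}]'
python3 -m jog '[{"grip":-1,"slide":[0,0,0],"yaw":0},{"grip":-1,"slide":[0,0,0],"yaw":0}]'
python3 -c "
from h import *
hover(.507,.352,117.5)
r=look('slab5_c',.025,.507,.352); grasp(r)"
```

```text
clock: 25.3
position: [0.5761, -0.0354, 0.1973]
ee_rot: [0.519, 0.855, 0.0, 0.0]
ft_force: [-0.3, 0.7, 0.5]
grip_width: 1.0
grasp_force: 0.0
clock: 26.1
position: [0.5418, 0.2858, 0.1974]
ee_rot: [0.519, 0.855, 0.0, -0.0]
ft_force: [1.2, -0.6, -0.2]
grip_width: 1.003
grasp_force: 0.0
clock: 26.3
position: [0.5418, 0.2849, 0.197]
ee_rot: [0.518, 0.855, -0.0, -0.0]
ft_force: [0.2, -0.9, 0.5]
grip_width: 1.002
grasp_force: 0.0
yaw 0.001  slide x -0.00 y 0.01 z -0.30 cm | j7 0.03 clock 26.3
slab5_c conf 0.81 at [0.5082 0.354 ] [49.3 49.4] ang 115.9 board [616.6 100.7]
yaw 0.025  slide x 7.94 y 0.01 z 11.42 cm | j7 0.03 clock 26.4
```

```bash
python3 -m jog '[{"grip":-1,"slide":[4,0,0],"yaw":0.025},{"grip":-1,"slide":[3.9,0,0],"yaw":0},{"grip":-1,"slide":[0,0,4.5],"yaw":0},{"grip":-1,"slide":[0,0,4.5],"yaw":0},{"grip":-1,"slide":[0,0,2.3],"yaw":0},{"grip":-1,"slide":[0,0,0],"yaw":0},{"grip":1,"slide":[0,0,0],"yaw":0},{"grip":1,"slide":[0,0,0],"yaw":0}]' 40
python3 -m jog '[{"grip":1,"slide":[0,0,0],"yaw":0},{"grip":1,"slide":[0,0,0],"yaw":0},{"grip":1,"slide":[0,0,0],"yaw":0}]' 40
python3 -c "
from h import *
p=pose(); print('slab in tool mm',1000*p[3].T@np.array([*(np.array([.5082,.354])-p[0][:2]),0]))"
python3 -m jog '[{"grip":1,"slide":[0,0,-3],"yaw":0},{"grip":1,"slide":[0,0,-3],"yaw":0},{"grip":1,"slide":[0,0,0],"yaw":0}]' 40
python3 -c "
from h import *
place(.150,.055,.145)"
```

```text
clock: 27.2
position: [0.5084, 0.3544, 0.0864]
ee_rot: [0.531, 0.848, 0.001, 0.001]
ft_force: [0.4, -0.5, 0.4]
grip_width: 0.69
grasp_force: 0.0
clock: 27.5
position: [0.5082, 0.3547, 0.0866]
ee_rot: [0.53, 0.848, 0.002, 0.001]
ft_force: [-1.0, -2.3, 6.4]
grip_width: 0.572
grasp_force: 41.2
slab in tool mm [-0.58819029 -0.28936174 -0.0014571 ]
clock: 27.8
position: [0.5093, 0.3556, 0.1499]
ee_rot: [0.53, 0.848, 0.004, 0.001]
ft_force: [0.7, 1.3, -0.5]
grip_width: 0.569
grasp_force: 42.9
yaw 0.410  slide x -46.82 y 4.46 z 0.49 cm | j7 -0.12 clock 27.8
at board mm [618.2  99.6] z 0.1499 F [ 0.7  1.3 -0.5]
```

Yaw, then 12 rows of (-3.9, 0.37).

```bash
python3 -m jog '[{"grip":1,"slide":[0,0,0],"yaw":0.137},{"grip":1,"slide":[0,0,0],"yaw":0.137},{"grip":1,"slide":[0,0,0],"yaw":0.136},{"grip":1,"slide":[-3.9,0.37,0],"yaw":0},{"grip":1,"slide":[-3.9,0.37,0],"yaw":0},{"grip":1,"slide":[-3.9,0.37,0],"yaw":0},{"grip":1,"slide":[-3.9,0.37,0],"yaw":0},{"grip":1,"slide":[-3.9,0.37,0],"yaw":0}]'
python3 -m jog '[{"grip":1,"slide":[-3.9,0.37,0],"yaw":0},{"grip":1,"slide":[-3.9,0.37,0],"yaw":0},{"grip":1,"slide":[-3.9,0.37,0],"yaw":0},{"grip":1,"slide":[-3.9,0.37,0],"yaw":0},{"grip":1,"slide":[-3.9,0.37,0],"yaw":0},{"grip":1,"slide":[-3.9,0.37,0],"yaw":0},{"grip":1,"slide":[-3.7,0.37,0],"yaw":0},{"grip":1,"slide":[0,0,0],"yaw":0}]'
python3 -m jog '[{"grip":1,"slide":[0,0,0],"yaw":0}]'
python3 -c "
from h import *
place(.1505,.052,.099)"
```

```text
clock: 28.6
position: [0.5339, 0.1587, 0.1446]
ee_rot: [0.692, 0.722, 0.001, 0.0]
ft_force: [0.2, -0.1, -1.0]
grip_width: 0.572
grasp_force: 42.8
clock: 29.4
position: [0.571, -0.1159, 0.1449]
ee_rot: [0.695, 0.719, -0.001, 0.002]
ft_force: [-0.3, 0.3, -0.3]
grip_width: 0.57
grasp_force: 42.8
clock: 29.5
position: [0.5713, -0.1103, 0.1443]
ee_rot: [0.693, 0.721, 0.0, 0.0]
ft_force: [0.3, 0.9, -2.2]
grip_width: 0.571
grasp_force: 42.8
yaw -0.001  slide x 0.04 y 0.52 z 4.53 cm | j7 0.35 clock 29.5
at board mm [150.1  57.2] z 0.1443 F [ 0.3  0.9 -2.2]
```

```bash
python3 -m jog '[{"grip":1,"slide":[0,0.5,0],"yaw":0},{"grip":1,"slide":[0,0,2],"yaw":0},{"grip":1,"slide":[0,0,1.5],"yaw":0},{"grip":1,"slide":[0,0,1],"yaw":0},{"grip":1,"slide":[0,0,0.2],"yaw":0},{"grip":1,"slide":[0,0.6,0],"yaw":0},{"grip":1,"slide":[0,0.4,0],"yaw":0},{"grip":1,"slide":[0,0,0],"yaw":0}]'
python3 -c "
from h import *
place(.1505,.038,.098)"
```

```text
clock: 30.3
position: [0.5855, -0.1087, 0.0977]
ee_rot: [0.692, 0.722, -0.001, -0.001]
ft_force: [-10.6, 0.8, 15.1]
grip_width: 0.57
grasp_force: 46.7
yaw 0.001  slide x -0.06 y 0.50 z -0.03 cm | j7 0.38 clock 30.3
at board mm [151.1  43. ] z 0.0977 F [-10.6   0.8  15.1]
```

```bash
python3 -m jog '[{"grip":1,"slide":[-0.06,0.1,-0.08],"yaw":0},{"grip":1,"slide":[0,0.15,0],"yaw":0},{"grip":1,"slide":[0,0.1,0],"yaw":0},{"grip":1,"slide":[0,0,0],"yaw":0}]'
python3 -m jog '[{"grip":1,"slide":[0,0.1,0],"yaw":0},{"grip":1,"slide":[0,0,0],"yaw":0}]'
python3 -c "
from h import *
place(.1505,.038,.098)"
```

```text
clock: 30.7
position: [0.5898, -0.1089, 0.0979]
ee_rot: [0.692, 0.722, -0.0, -0.0]
ft_force: [-3.9, 0.5, 4.5]
grip_width: 0.569
grasp_force: 45.3
clock: 30.9
position: [0.591, -0.1091, 0.0979]
ee_rot: [0.692, 0.722, 0.0, 0.0]
ft_force: [-2.7, 0.8, 2.2]
grip_width: 0.57
grasp_force: 45.2
yaw 0.001  slide x -0.00 y -0.05 z -0.01 cm | j7 0.38 clock 30.9
at board mm [150.5  37.5] z 0.0979 F [-2.7  0.8  2.2]
```

```bash
python3 -m jog '[{"grip":1,"slide":[0,0.06,0],"yaw":0},{"grip":1,"slide":[0,0,0],"yaw":0}]'
python3 -m jog '[{"grip":1,"slide":[0,0.06,0],"yaw":0},{"grip":1,"slide":[0,0,0],"yaw":0}]'
python3 -m jog '[{"grip":-1,"slide":[0,0,0],"yaw":0},{"grip":-1,"slide":[0,0,0],"yaw":0},{"grip":-1,"slide":[0,0,0],"yaw":0},{"grip":-1,"slide":[0,0,0],"yaw":0},{"grip":-1,"slide":[0,0,-4],"yaw":0},{"grip":-1,"slide":[0,0,-4],"yaw":0},{"grip":-1,"slide":[-4,0,-2],"yaw":0},{"grip":-1,"slide":[-3.5,0,0],"yaw":0}]'
python3 -m jog '[{"grip":-1,"slide":[0,0,0],"yaw":0},{"grip":-1,"slide":[0,0,0],"yaw":0}]'
python3 -c "
from h import *
r=look('slab5_c',.037,*W(.15,.038))
b=look('bar',.022,*W(.2,0)); look('slab1_c',.037,*W(.095,.037))
hover(.392,.264,89)
"
```

```text
clock: 31.1
position: [0.5914, -0.1091, 0.0979]
ee_rot: [0.692, 0.722, -0.0, -0.0]
ft_force: [-4.0, 0.1, 2.9]
grip_width: 0.569
grasp_force: 45.3
clock: 31.3
position: [0.5915, -0.1092, 0.0979]
ee_rot: [0.692, 0.722, -0.0, -0.001]
ft_force: [-6.5, 0.8, 5.7]
grip_width: 0.572
grasp_force: 45.5
clock: 32.1
position: [0.5972, -0.1849, 0.202]
ee_rot: [0.691, 0.723, 0.002, 0.003]
ft_force: [-0.3, -0.8, -0.0]
grip_width: 0.999
grasp_force: 0.0
clock: 32.3
position: [0.5952, -0.185, 0.198]
ee_rot: [0.692, 0.721, 0.0, 0.0]
ft_force: [0.9, 1.0, -0.3]
grip_width: 0.997
grasp_force: 0.0
slab5_c conf 0.84 at [ 0.591  -0.1097] [50.5 51.1] ang 3.1 board [149.9  37.5]
bar conf 0.91 at [ 0.6328 -0.1515] [ 30.8 247.3] ang 92.5 board [106.3  -2.5]
slab1_c conf 0.65 at [ 0.5935 -0.1627] [49.5 51.8] ang 92.5 board [96.9 37.3]
yaw 0.062  slide x 36.78 y -21.13 z -0.22 cm | j7 0.47 clock 32.6
```

```bash
python3 -m jog '[{"grip":-1,"slide":[0,0,0],"yaw":0.062},{"grip":-1,"slide":[3.34,-1.92,0],"yaw":0},{"grip":-1,"slide":[3.34,-1.92,0],"yaw":0},{"grip":-1,"slide":[3.34,-1.92,0],"yaw":0},{"grip":-1,"slide":[3.34,-1.92,0],"yaw":0},{"grip":-1,"slide":[3.34,-1.92,0],"yaw":0},{"grip":-1,"slide":[3.34,-1.92,0],"yaw":0},{"grip":-1,"slide":[3.34,-1.92,0],"yaw":0}]'
python3 -m jog '[{"grip":-1,"slide":[3.34,-1.92,0],"yaw":0},{"grip":-1,"slide":[3.34,-1.92,0],"yaw":0},{"grip":-1,"slide":[3.34,-1.92,0],"yaw":0},{"grip":-1,"slide":[3.34,-1.92,0],"yaw":0},{"grip":-1,"slide":[0,0,0],"yaw":0},{"grip":-1,"slide":[0,0,0],"yaw":0}]'
python3 -c "
from h import *
hover(.392,.264,89)
r=look('slab2_c',.025,.392,.264); grasp(r)"
```

```text
clock: 33.4
position: [0.4644, 0.054, 0.1981]
ee_rot: [0.713, 0.701, 0.0, 0.0]
ft_force: [0.6, -0.0, -0.6]
grip_width: 1.001
grasp_force: 0.0
clock: 34.0
position: [0.3908, 0.188, 0.1981]
ee_rot: [0.713, 0.701, 0.0, 0.0]
ft_force: [1.0, -0.4, 0.2]
grip_width: 0.997
grasp_force: 0.0
yaw 0.001  slide x 0.05 y -0.02 z -0.19 cm | j7 -0.57 clock 34.0
slab2_c conf 0.57 at [0.394  0.2645] [49.4 49.5] ang 0.1 board [532.1 218.5]
yaw -0.022  slide x 7.79 y 0.27 z 11.50 cm | j7 -0.57 clock 34.1
```

```bash
python3 -m jog '[{"grip":-1,"slide":[4,0.13,0],"yaw":-0.022},{"grip":-1,"slide":[3.75,0.13,0],"yaw":0},{"grip":-1,"slide":[0,0,4.5],"yaw":0},{"grip":-1,"slide":[0,0,4.5],"yaw":0},{"grip":-1,"slide":[0,0,2.4],"yaw":0},{"grip":-1,"slide":[0,0,0],"yaw":0},{"grip":1,"slide":[0,0,0],"yaw":0},{"grip":1,"slide":[0,0,0],"yaw":0}]' 40
python3 -m jog '[{"grip":1,"slide":[0,0,0],"yaw":0},{"grip":1,"slide":[0,0,0],"yaw":0},{"grip":1,"slide":[0,0,0],"yaw":0}]' 40
python3 -c "
from h import *
p=pose(); print('slab in tool mm',1000*p[3].T@np.array([*(np.array([.394,.2645])-p[0][:2]),0]))"
python3 -m jog '[{"grip":1,"slide":[0,0,-3],"yaw":0},{"grip":1,"slide":[0,0,-3],"yaw":0},{"grip":1,"slide":[0,0,0],"yaw":0}]' 40
python3 -c "
from h import *
place(.205,.056,.145)"
```

```text
clock: 34.9
position: [0.3956, 0.2651, 0.0857]
ee_rot: [0.706, 0.708, 0.001, 0.0]
ft_force: [-1.3, -0.0, -0.1]
grip_width: 0.688
grasp_force: 0.0
clock: 35.2
position: [0.3954, 0.2653, 0.086]
ee_rot: [0.706, 0.708, 0.002, -0.0]
ft_force: [-1.6, -2.1, 8.1]
grip_width: 0.573
grasp_force: 40.8
slab in tool mm [-0.80953911 -1.4081878  -0.00482237]
clock: 35.5
position: [0.3964, 0.2662, 0.1486]
ee_rot: [0.706, 0.708, 0.004, -0.0]
ft_force: [-0.5, -0.2, -1.5]
grip_width: 0.568
grasp_force: 43.5
yaw -0.040  slide x -32.86 y 16.01 z 0.36 cm | j7 -0.64 clock 35.5
at board mm [533.6 216.1] z 0.1486 F [-0.5 -0.2 -1.5]
```

Slab sits about 0.8 mm toward the post in the grip, so the target is 205.8. Ten rows of (-3.28, 1.6).

```bash
python3 -m jog '[{"grip":1,"slide":[0,0,0],"yaw":-0.04},{"grip":1,"slide":[-3.28,1.6,0],"yaw":0},{"grip":1,"slide":[-3.28,1.6,0],"yaw":0},{"grip":1,"slide":[-3.28,1.6,0],"yaw":0},{"grip":1,"slide":[-3.28,1.6,0],"yaw":0},{"grip":1,"slide":[-3.28,1.6,0],"yaw":0},{"grip":1,"slide":[-3.28,1.6,0],"yaw":0},{"grip":1,"slide":[-3.28,1.6,0],"yaw":0}]'
python3 -m jog '[{"grip":1,"slide":[-3.28,1.6,0],"yaw":0},{"grip":1,"slide":[-3.28,1.6,0],"yaw":0},{"grip":1,"slide":[-3.28,1.6,0],"yaw":0},{"grip":1,"slide":[0,0,0],"yaw":0},{"grip":1,"slide":[0,0,0],"yaw":0}]'
python3 -c "
from h import *
place(.2058,.052,.099)"
```

```text
clock: 36.3
position: [0.5168, 0.0389, 0.1444]
ee_rot: [0.692, 0.722, 0.001, 0.0]
ft_force: [1.7, -0.4, -2.6]
grip_width: 0.57
grasp_force: 43.4
clock: 36.8
position: [0.5684, -0.0568, 0.144]
ee_rot: [0.692, 0.722, 0.0, 0.0]
ft_force: [-0.4, 0.6, -1.5]
grip_width: 0.573
grasp_force: 43.4
yaw -0.001  slide x 0.22 y 0.59 z 4.50 cm | j7 0.23 clock 36.8
at board mm [203.6  57.9] z 0.144 F [-0.4  0.6 -1.5]
```

```bash
python3 -m jog '[{"grip":1,"slide":[0.15,0.5,0],"yaw":0},{"grip":1,"slide":[0,0,2],"yaw":0},{"grip":1,"slide":[0,0,1.5],"yaw":0},{"grip":1,"slide":[0,0,1],"yaw":0},{"grip":1,"slide":[0,0,0.1],"yaw":0},{"grip":1,"slide":[0,0.6,0],"yaw":0},{"grip":1,"slide":[0,0.4,0],"yaw":0},{"grip":1,"slide":[0,0,0],"yaw":0}]'
python3 -c "
from h import *
place(.2058,.038,.098)"
```

```text
clock: 37.6
position: [0.5839, -0.0535, 0.0979]
ee_rot: [0.692, 0.722, 0.0, 0.0]
ft_force: [0.3, -0.2, -1.7]
grip_width: 0.577
grasp_force: 44.9
yaw 0.001  slide x -0.05 y 0.42 z -0.01 cm | j7 0.26 clock 37.6
at board mm [206.3  42.2] z 0.0979 F [ 0.3 -0.2 -1.7]
```

```bash
python3 -m jog '[{"grip":1,"slide":[-0.05,0.1,0.08],"yaw":0},{"grip":1,"slide":[0,0.2,0],"yaw":0},{"grip":1,"slide":[0,0.1,0],"yaw":0},{"grip":1,"slide":[0,0,0],"yaw":0}]'
python3 -m jog '[{"grip":1,"slide":[0,0.06,0],"yaw":0},{"grip":1,"slide":[0,0,0],"yaw":0}]'
python3 -c "
from h import *
place(.2058,.038,.098)"
python3 -m jog '[{"grip":1,"slide":[0,0.06,0],"yaw":0},{"grip":1,"slide":[0,0,0],"yaw":0}]'
python3 -c "
from h import *
place(.2058,.038,.098)"
```

```text
clock: 38.0
position: [0.5869, -0.0543, 0.0974]
ee_rot: [0.692, 0.722, -0.0, -0.001]
ft_force: [-3.8, 1.0, 4.9]
grip_width: 0.57
grasp_force: 45.6
clock: 38.2
position: [0.5873, -0.0543, 0.0974]
ee_rot: [0.692, 0.722, -0.0, -0.001]
ft_force: [-5.0, 0.6, 5.7]
grip_width: 0.57
grasp_force: 45.7
yaw 0.001  slide x 0.04 y 0.08 z -0.06 cm | j7 0.26 clock 38.2
at board mm [205.4  38.8] z 0.0974 F [-5.   0.6  5.7]
clock: 38.4
position: [0.5879, -0.0543, 0.0974]
ee_rot: [0.692, 0.722, -0.0, -0.001]
ft_force: [-3.7, -0.5, 5.6]
grip_width: 0.571
grasp_force: 45.7
yaw 0.001  slide x 0.05 y 0.03 z -0.06 cm | j7 0.26 clock 38.4
at board mm [205.3  38.3] z 0.0974 F [-3.7 -0.5  5.6]
```

```bash
python3 -m jog '[{"grip":1,"slide":[0.03,0.08,0],"yaw":0},{"grip":1,"slide":[0,0,0],"yaw":0}]'
python3 -m jog '[{"grip":1,"slide":[0,0.07,0],"yaw":0},{"grip":1,"slide":[0,0,0],"yaw":0}]'
python3 -c "
from h import *
place(.2058,.038,.098)"
```

```text
clock: 38.6
position: [0.5888, -0.0542, 0.0974]
ee_rot: [0.692, 0.722, -0.0, -0.0]
ft_force: [-4.4, -1.3, 5.8]
grip_width: 0.574
grasp_force: 45.7
clock: 38.8
position: [0.5893, -0.0541, 0.0974]
ee_rot: [0.692, 0.722, -0.001, -0.001]
ft_force: [-5.7, -0.9, 8.1]
grip_width: 0.566
grasp_force: 45.8
yaw 0.000  slide x 0.04 y -0.11 z -0.06 cm | j7 0.26 clock 38.8
at board mm [205.4  36.9] z 0.0974 F [-5.7 -0.9  8.1]
```

```bash
python3 -m jog '[{"grip":-1,"slide":[0,0,0],"yaw":0},{"grip":-1,"slide":[0,0,0],"yaw":0},{"grip":-1,"slide":[0,0,0],"yaw":0},{"grip":-1,"slide":[0,0,0],"yaw":0},{"grip":-1,"slide":[0,0,-4],"yaw":0},{"grip":-1,"slide":[0,0,-4],"yaw":0},{"grip":-1,"slide":[-4,0,-2],"yaw":0},{"grip":-1,"slide":[-3.5,0,0],"yaw":0}]'
python3 -m jog '[{"grip":-1,"slide":[0,0,0],"yaw":0},{"grip":-1,"slide":[0,0,0],"yaw":0}]'
python3 -c "
from h import *
r=look('slab2_c',.037,*W(.205,.038),'pics/w6.png')
b=look('bar',.022,*W(.2,0)); look('slab5_c',.037,*W(.15,.037))
manip.camera('top'); ct=manip.calibration('top')
for m in manip.masks_of('slab3_c','top')[:4]: print(m['conf'],rect(m['region'],.018,ct))
"
```

```text
clock: 39.6
position: [0.595, -0.1295, 0.201]
ee_rot: [0.691, 0.723, 0.002, 0.002]
ft_force: [-0.1, -0.3, 0.1]
grip_width: 1.005
grasp_force: 0.0
clock: 39.8
position: [0.593, -0.1296, 0.1971]
ee_rot: [0.692, 0.721, -0.0, -0.0]
ft_force: [1.1, 0.6, 0.1]
grip_width: 1.003
grasp_force: 0.0
slab2_c conf 0.71 at [ 0.5889 -0.0546] [49.1 49.2] ang 2.3 board [205.1  37.3]
bar conf 0.84 at [ 0.6319 -0.1239] [ 31.1 302.4] ang 92.6 board [134.   -2.7]
slab5_c conf 0.83 at [ 0.591  -0.1075] [49.9 52.3] ang 94.2 board [152.1  37.4]
0.9 (array([0.37018182, 0.47004687]), array([52.00600815, 61.12778854]), np.float32(101.23213))
0.88 (array([0.47752988, 0.46783389]), array([50.3765831 , 56.28626251]), np.float32(77.30679))
0.76 (array([0.39137967, 0.35465265]), array([49.63983154, 51.20788193]), np.float32(67.15247))
```

View pics/w6.png

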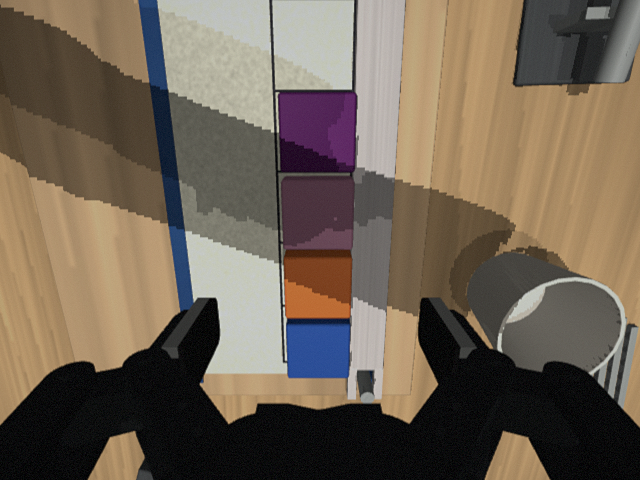

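Violet at (317,132), mauve (317,212), orange and blue are all in the row. The yellow nearest the base hasn't moved from (0.391,0.354).

```bash
python3 -c "
from h import *
hover(.391,.354,67.2)"
```

```text
yaw 0.442  slide x 29.04 y -37.33 z -0.29 cm | j7 0.35 clock 40.2
```

```bash
python3 -m jog '[{"grip":-1,"slide":[0,0,0],"yaw":0.147},{"grip":-1,"slide":[0,0,0],"yaw":0.147},{"grip":-1,"slide":[0,0,0],"yaw":0.147},{"grip":-1,"slide":[2.42,-3.11,0],"yaw":0},{"grip":-1,"slide":[2.42,-3.11,0],"yaw":0},{"grip":-1,"slide":[2.42,-3.11,0],"yaw":0},{"grip":-1,"slide":[2.42,-3.11,0],"yaw":0},{"grip":-1,"slide":[2.42,-3.11,0],"yaw":0}]'
python3 -m jog '[{"grip":-1,"slide":[2.42,-3.11,0],"yaw":0},{"grip":-1,"slide":[2.42,-3.11,0],"yaw":0},{"grip":-1,"slide":[2.42,-3.11,0],"yaw":0},{"grip":-1,"slide":[2.42,-3.11,0],"yaw":0},{"grip":-1,"slide":[2.42,-3.11,0],"yaw":0},{"grip":-1,"slide":[2.42,-3.11,0],"yaw":0},{"grip":-1,"slide":[2.42,-3.11,0],"yaw":0},{"grip":-1,"slide":[0,0,0],"yaw":0}]'
python3 -m jog '[{"grip":-1,"slide":[0,0,0],"yaw":0}]'
python3 -c "
from h import *
hover(.391,.354,67.2)
r=look('slab3_c',.025,.391,.354); grasp(r)"
```

```text
clock: 41.0
position: [0.4958, 0.0445, 0.1973]
ee_rot: [0.833, 0.554, 0.0, -0.0]
ft_force: [0.3, 0.3, 0.4]
grip_width: 1.002
grasp_force: 0.0
clock: 41.8
position: [0.3588, 0.2881, 0.1973]
ee_rot: [0.831, 0.556, 0.0, -0.001]
ft_force: [0.1, -0.6, -0.4]
grip_width: 1.0
grasp_force: 0.0
clock: 41.9
position: [0.3614, 0.2841, 0.1972]
ee_rot: [0.832, 0.554, 0.0, 0.0]
ft_force: [-0.5, -0.9, -0.4]
grip_width: 1.0
grasp_force: 0.0
yaw 0.002  slide x 0.03 y 0.02 z -0.28 cm | j7 -1.14 clock 41.9
slab3_c conf 0.80 at [0.3936 0.3568] [49.8 50.2] ang 157.3 board [624.3 215. ]
yaw -0.003  slide x 8.04 y 0.04 z 11.42 cm | j7 -1.14 clock 42.0
```

```bash
python3 -m jog '[{"grip":-1,"slide":[4,0,0],"yaw":-0.003},{"grip":-1,"slide":[4,0,0],"yaw":0},{"grip":-1,"slide":[0,0,4.5],"yaw":0},{"grip":-1,"slide":[0,0,4.5],"yaw":0},{"grip":-1,"slide":[0,0,2.3],"yaw":0},{"grip":-1,"slide":[0,0,0],"yaw":0},{"grip":1,"slide":[0,0,0],"yaw":0},{"grip":1,"slide":[0,0,0],"yaw":0}]' 40
python3 -m jog '[{"grip":1,"slide":[0,0,0],"yaw":0},{"grip":1,"slide":[0,0,0],"yaw":0},{"grip":1,"slide":[0,0,0],"yaw":0}]' 40
python3 -c "
from h import *
p=pose(); print('slab in tool mm',1000*p[3].T@np.array([*(np.array([.3936,.3568])-p[0][:2]),0]))"
python3 -m jog '[{"grip":1,"slide":[0,0,-3],"yaw":0},{"grip":1,"slide":[0,0,-3],"yaw":0},{"grip":1,"slide":[0,0,0],"yaw":0}]' 40
python3 -c "
from h import *
place(.260,.056,.145)"
```

```text
clock: 42.8
position: [0.3938, 0.3578, 0.0861]
ee_rot: [0.832, 0.554, 0.001, -0.0]
ft_force: [-0.2, 0.5, 1.3]
grip_width: 0.69
grasp_force: 0.0
clock: 43.1
position: [0.3937, 0.358, 0.0864]
ee_rot: [0.832, 0.554, 0.002, -0.0]
ft_force: [-0.3, -1.6, 7.9]
grip_width: 0.572
grasp_force: 41.1
slab in tool mm [-1.12841897  0.36404797 -0.00328534]
clock: 43.4
position: [0.3945, 0.3591, 0.1492]
ee_rot: [0.832, 0.554, 0.004, -0.001]
ft_force: [0.6, 0.7, -1.8]
grip_width: 0.571
grasp_force: 43.2
yaw -0.438  slide x -36.65 y 15.81 z 0.42 cm | j7 -1.14 clock 43.4
at board mm [626.5 214.1] z 0.1492 F [ 0.6  0.7 -1.8]
```

```bash
python3 -m jog '[{"grip":1,"slide":[0,0,0],"yaw":-0.146},{"grip":1,"slide":[0,0,0],"yaw":-0.146},{"grip":1,"slide":[0,0,0],"yaw":-0.146},{"grip":1,"slide":[-3.32,1.43,0],"yaw":0},{"grip":1,"slide":[-3.32,1.43,0],"yaw":0},{"grip":1,"slide":[-3.32,1.43,0],"yaw":0},{"grip":1,"slide":[-3.32,1.43,0],"yaw":0},{"grip":1,"slide":[-3.32,1.43,0],"yaw":0}]'
python3 -m jog '[{"grip":1,"slide":[-3.32,1.43,0],"yaw":0},{"grip":1,"slide":[-3.32,1.43,0],"yaw":0},{"grip":1,"slide":[-3.32,1.43,0],"yaw":0},{"grip":1,"slide":[-3.32,1.43,0],"yaw":0},{"grip":1,"slide":[-3.32,1.43,0],"yaw":0},{"grip":1,"slide":[-3.32,1.43,0],"yaw":0},{"grip":1,"slide":[0,0,0],"yaw":0},{"grip":1,"slide":[0,0,0],"yaw":0}]'
python3 -c "
from h import *
place(.261,.052,.099)"
```

```text
clock: 44.2
position: [0.4717, 0.1933, 0.1446]
ee_rot: [0.692, 0.722, 0.001, -0.0]
ft_force: [-0.8, 0.3, -1.6]
grip_width: 0.569
grasp_force: 43.1
clock: 45.0
position: [0.5655, -0.0015, 0.1443]
ee_rot: [0.692, 0.721, 0.0, 0.0]
ft_force: [0.1, -0.1, -2.1]
grip_width: 0.569
grasp_force: 43.1
yaw -0.001  slide x 0.20 y 0.64 z 4.53 cm | j7 0.11 clock 45.0
at board mm [259.   58.4] z 0.1443 F [ 0.1 -0.1 -2.1]
```

```bash
python3 -m jog '[{"grip":1,"slide":[0.13,0.5,0],"yaw":0},{"grip":1,"slide":[0,0,2],"yaw":0},{"grip":1,"slide":[0,0,1.5],"yaw":0},{"grip":1,"slide":[0,0,1],"yaw":0},{"grip":1,"slide":[0,0,0.15],"yaw":0},{"grip":1,"slide":[0,0.6,0],"yaw":0},{"grip":1,"slide":[0,0.5,0],"yaw":0},{"grip":1,"slide":[0,0,0],"yaw":0}]'
python3 -m jog '[{"grip":1,"slide":[0,0.1,0],"yaw":0},{"grip":1,"slide":[0,0.1,0],"yaw":0},{"grip":1,"slide":[0,0,0],"yaw":0}]'
python3 -c "
from h import *
place(.261,.038,.098)"
```

```text
clock: 45.8
position: [0.5816, 0.0019, 0.0978]
ee_rot: [0.691, 0.722, 0.0, -0.0]
ft_force: [-1.6, 1.2, 4.5]
grip_width: 0.573
grasp_force: 45.3
clock: 46.1
position: [0.5826, 0.0018, 0.0977]
ee_rot: [0.692, 0.722, -0.001, -0.001]
ft_force: [-7.0, 0.6, 9.0]
grip_width: 0.572
grasp_force: 45.7
yaw 0.001  slide x -0.07 y 0.32 z -0.03 cm | j7 0.14 clock 46.1
at board mm [261.7  41.2] z 0.0977 F [-7.   0.6  9. ]
```

```bash
python3 -m jog '[{"grip":1,"slide":[-0.07,0.1,-0.04],"yaw":0},{"grip":1,"slide":[0,0.1,0],"yaw":0},{"grip":1,"slide":[0,0.1,0],"yaw":0},{"grip":1,"slide":[0,0,0],"yaw":0}]'
python3 -m jog '[{"grip":1,"slide":[0,0.06,0],"yaw":0},{"grip":1,"slide":[0,0,0],"yaw":0}]'
python3 -c "
from h import *
place(.261,.038,.098)"
python3 -m jog '[{"grip":1,"slide":[0,0.06,0],"yaw":0},{"grip":1,"slide":[0,0,0],"yaw":0}]'
python3 -c "
from h import *
place(.261,.038,.098)"
```

```text
clock: 46.5
position: [0.5866, 0.0009, 0.0979]
ee_rot: [0.692, 0.722, 0.0, 0.0]
ft_force: [0.4, 0.2, -1.4]
grip_width: 0.567
grasp_force: 44.7
clock: 46.7
position: [0.5868, 0.0009, 0.0979]
ee_rot: [0.692, 0.722, -0.0, -0.0]
ft_force: [-2.3, 0.6, -1.8]
grip_width: 0.571
grasp_force: 44.7
yaw 0.001  slide x 0.05 y -0.09 z -0.01 cm | j7 0.14 clock 46.7
at board mm [260.5  37.1] z 0.0979 F [-2.3  0.6 -1.8]
clock: 46.9
position: [0.5872, 0.0008, 0.0979]
ee_rot: [0.692, 0.722, -0.0, -0.001]
ft_force: [-3.4, 0.8, -0.1]
grip_width: 0.572
grasp_force: 44.8
yaw 0.001  slide x 0.05 y -0.13 z -0.01 cm | j7 0.14 clock 46.9
at board mm [260.5  36.7] z 0.0979 F [-3.4  0.8 -0.1]
```

```bash
python3 -m jog '[{"grip":1,"slide":[0,0.05,0.05],"yaw":0},{"grip":1,"slide":[0,0.05,0],"yaw":0},{"grip":1,"slide":[0,0,0],"yaw":0}]'
python3 -m jog '[{"grip":-1,"slide":[0,0,0],"yaw":0},{"grip":-1,"slide":[0,0,0],"yaw":0},{"grip":-1,"slide":[0,0,0],"yaw":0},{"grip":-1,"slide":[0,0,0],"yaw":0},{"grip":-1,"slide":[0,0,-4],"yaw":0},{"grip":-1,"slide":[0,0,-4],"yaw":0},{"grip":-1,"slide":[-4,0,-2],"yaw":0},{"grip":-1,"slide":[-3.5,0,0],"yaw":0}]'
python3 -m jog '[{"grip":-1,"slide":[0,0,0],"yaw":0},{"grip":-1,"slide":[0,0,0],"yaw":0}]'
python3 -c "
from h import *
r=look('slab3_c',.037,*W(.26,.038),'pics/w7.png')
b=look('bar',.022,*W(.2,0)); look('slab5_c',.037,*W(.15,.037)); look('slab2_c',.037,*W(.205,.037))
manip.camera('top'); ct=manip.calibration('top')
for m in manip.masks_of('block_c','top')[:2]: print(m['conf'],rect(m['region'],.025,ct))
"
```

```text
clock: 47.2
position: [0.5875, 0.0009, 0.0978]
ee_rot: [0.692, 0.722, -0.001, -0.001]
ft_force: [-10.5, 0.3, 10.3]
grip_width: 0.568
grasp_force: 45.9
clock: 48.0
position: [0.5937, -0.0747, 0.2014]
ee_rot: [0.691, 0.723, 0.002, 0.002]
ft_force: [0.4, -1.1, 0.1]
grip_width: 1.001
grasp_force: 0.0
clock: 48.2
position: [0.5918, -0.0749, 0.1976]
ee_rot: [0.692, 0.721, 0.0, 0.0]
ft_force: [0.1, -0.2, 0.0]
grip_width: 0.999
grasp_force: 0.0
slab3_c conf 0.58 at [ 5.872e-01 -5.000e-04] [50.5 50.5] ang 2.3 board [259.1  36.7]
bar conf 0.60 at [ 0.6301 -0.071 ] [ 31.2 306.2] ang 92.6 board [186.9  -3.1]
slab5_c conf 0.90 at [ 0.5915 -0.1057] [50.1 53.1] ang 92.5 board [153.9  36.9]
slab2_c conf 0.80 at [ 0.5889 -0.053 ] [49.4 51.7] ang 92.5 board [206.6  37.2]
0.58 (array([ 0.44404114, -0.38930988]), array([43.69730377, 67.08862305]), np.float32(72.22596))
```

View pics/w7.png

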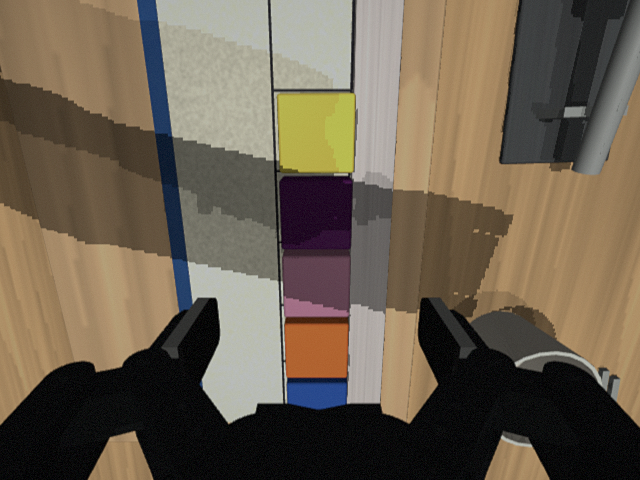

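Yellow at (316,132) is snug and square, and all five slabs are in a row. Now the block.

```bash
python3 -c "
from h import *
hover(.444,-.388,72)"
```

```text
yaw 0.358  slide x -42.02 y -4.35 z -0.25 cm | j7 0.23 clock 48.7
```

```bash
python3 -m jog '[{"grip":-1,"slide":[0,0,0],"yaw":0.12},{"grip":-1,"slide":[0,0,0],"yaw":0.12},{"grip":-1,"slide":[0,0,0],"yaw":0.118},{"grip":-1,"slide":[-3.5,-0.36,0],"yaw":0},{"grip":-1,"slide":[-3.5,-0.36,0],"yaw":0},{"grip":-1,"slide":[-3.5,-0.36,0],"yaw":0},{"grip":-1,"slide":[-3.5,-0.36,0],"yaw":0},{"grip":-1,"slide":[-3.5,-0.36,0],"yaw":0}]'
python3 -m jog '[{"grip":-1,"slide":[-3.5,-0.36,0],"yaw":0},{"grip":-1,"slide":[-3.5,-0.36,0],"yaw":0},{"grip":-1,"slide":[-3.5,-0.36,0],"yaw":0},{"grip":-1,"slide":[-3.5,-0.36,0],"yaw":0},{"grip":-1,"slide":[-3.5,-0.36,0],"yaw":0},{"grip":-1,"slide":[-3.5,-0.36,0],"yaw":0},{"grip":-1,"slide":[-3.5,-0.36,0],"yaw":0},{"grip":-1,"slide":[0,0,0],"yaw":0}]'
python3 -m jog '[{"grip":-1,"slide":[0,0,0],"yaw":0}]'
python3 -c "
from h import *
hover(.444,-.388,72)
r=look('block_c',.030,.444,-.388); grasp(r)"
```

```text
clock: 49.5
position: [0.5199, -0.2359, 0.1977]
ee_rot: [0.809, 0.588, 0.0, 0.0]
ft_force: [0.0, -0.5, -0.2]
grip_width: 0.999
grasp_force: 0.0
clock: 50.3
position: [0.4167, -0.4646, 0.1979]
ee_rot: [0.811, 0.585, -0.001, 0.001]
ft_force: [-0.4, 0.0, -0.5]
grip_width: 1.0
grasp_force: 0.0
clock: 50.4
position: [0.4201, -0.4606, 0.1974]
ee_rot: [0.81, 0.587, -0.0, -0.0]
ft_force: [1.7, 1.0, 0.5]
grip_width: 1.004
grasp_force: 0.0
yaw -0.003  slide x 0.08 y 0.03 z -0.26 cm | j7 0.68 clock 50.4
block_c conf 0.69 at [ 0.4465 -0.3914] [39.5 59.7] ang 73.6 board [-125.5  193.8]
yaw -0.027  slide x 7.19 y 0.49 z 11.44 cm | j7 0.68 clock 50.5
```

```bash
python3 -m jog '[{"grip":-1,"slide":[3.6,0.24,0],"yaw":-0.027},{"grip":-1,"slide":[3.5,0.24,0],"yaw":0},{"grip":-1,"slide":[0,0,4.5],"yaw":0},{"grip":-1,"slide":[0,0,4.5],"yaw":0},{"grip":-1,"slide":[0,0,2.3],"yaw":0},{"grip":-1,"slide":[0,0,0],"yaw":0},{"grip":1,"slide":[0,0,0],"yaw":0},{"grip":1,"slide":[0,0,0],"yaw":0}]' 80
python3 -m jog '[{"grip":1,"slide":[0,0,0],"yaw":0},{"grip":1,"slide":[0,0,0],"yaw":0},{"grip":1,"slide":[0,0,0],"yaw":0}]' 80
python3 -c "
from h import *
p=pose(); print('in tool mm',1000*p[3].T@np.array([*(np.array([.4465,-.3914])-p[0][:2]),0]))"
python3 -m jog '[{"grip":1,"slide":[0,0,-4],"yaw":0},{"grip":1,"slide":[0,0,-4],"yaw":0},{"grip":1,"slide":[0,0,0],"yaw":0}]' 80
python3 -c "
from h import *
place(.320,.055,.165)"
```

```text
clock: 51.3
position: [0.4474, -0.394, 0.0865]
ee_rot: [0.801, 0.599, 0.001, 0.001]
ft_force: [0.6, 0.1, 1.1]
grip_width: 0.69
grasp_force: 0.0
clock: 51.6
position: [0.4469, -0.3941, 0.0865]
ee_rot: [0.801, 0.598, 0.001, 0.001]
ft_force: [-2.7, 2.2, 10.2]
grip_width: 0.445
grasp_force: 82.4
in tool mm [ 2.44255845e+00 -1.16544924e+00 -2.21899928e-03]
clock: 51.9
position: [0.4479, -0.3955, 0.17]
ee_rot: [0.801, 0.598, 0.002, 0.004]
ft_force: [0.4, -1.1, -6.6]
grip_width: 0.445
grasp_force: 85.3
yaw -0.331  slide x 44.96 y 13.76 z 0.50 cm | j7 0.59 clock 51.9
at board mm [-129.6  192.6] z 0.17 F [ 0.4 -1.1 -6.6]
```

```bash
python3 -m jog '[{"grip":1,"slide":[0,0,0],"yaw":-0.11},{"grip":1,"slide":[0,0,0],"yaw":-0.11},{"grip":1,"slide":[0,0,0],"yaw":-0.111},{"grip":1,"slide":[3.46,1.06,0],"yaw":0},{"grip":1,"slide":[3.46,1.06,0],"yaw":0},{"grip":1,"slide":[3.46,1.06,0],"yaw":0},{"grip":1,"slide":[3.46,1.06,0],"yaw":0},{"grip":1,"slide":[3.46,1.06,0],"yaw":0}]'
python3 -m jog '[{"grip":1,"slide":[3.46,1.06,0],"yaw":0},{"grip":1,"slide":[3.46,1.06,0],"yaw":0},{"grip":1,"slide":[3.46,1.06,0],"yaw":0},{"grip":1,"slide":[3.46,1.06,0],"yaw":0},{"grip":1,"slide":[3.46,1.06,0],"yaw":0},{"grip":1,"slide":[3.46,1.06,0],"yaw":0},{"grip":1,"slide":[3.46,1.06,0],"yaw":0},{"grip":1,"slide":[3.46,1.06,0],"yaw":0}]'
python3 -m jog '[{"grip":1,"slide":[0,0,0],"yaw":0},{"grip":1,"slide":[0,0,0],"yaw":0}]'
python3 -c "
from h import *
place(.318,.050,.100)"
```

```text
clock: 52.7
position: [0.4914, -0.2167, 0.1637]
ee_rot: [0.692, 0.722, -0.0, -0.001]
ft_force: [0.9, -1.0, -7.0]
grip_width: 0.445
grasp_force: 85.1
clock: 53.5
position: [0.5641, 0.0631, 0.1636]
ee_rot: [0.692, 0.722, -0.001, -0.001]
ft_force: [1.4, -0.9, -7.0]
grip_width: 0.444
grasp_force: 85.1
clock: 53.7
position: [0.564, 0.0627, 0.1635]
ee_rot: [0.691, 0.723, -0.001, -0.001]
ft_force: [-0.9, -1.6, -8.3]
grip_width: 0.443
grasp_force: 85.1
yaw 0.003  slide x -0.52 y 0.73 z 6.35 cm | j7 -0.03 clock 53.7
at board mm [323.2  57.3] z 0.1635 F [-0.9 -1.6 -8.3]
```

```bash
python3 -m jog '[{"grip":1,"slide":[-0.52,0.7,0],"yaw":0.003},{"grip":1,"slide":[0,0,3],"yaw":0},{"grip":1,"slide":[0,0,2],"yaw":0},{"grip":1,"slide":[0,0,1],"yaw":0},{"grip":1,"slide":[0,0,0.4],"yaw":0},{"grip":1,"slide":[0,0,0],"yaw":0},{"grip":1,"slide":[0,0,0],"yaw":0}]'
python3 -c "
from h import *
place(.3135,.033,.098)"
```

```text
clock: 54.4
position: [0.5726, 0.0566, 0.1016]
ee_rot: [0.693, 0.721, 0.001, 0.0]
ft_force: [0.6, -0.0, -6.4]
grip_width: 0.445
grasp_force: 85.0
yaw -0.003  slide x -0.33 y 1.59 z 0.36 cm | j7 0.01 clock 54.4
at board mm [316.8  48.9] z 0.1016 F [ 0.6 -0.  -6.4]
```

```bash
python3 -m jog '[{"grip":1,"slide":[-0.15,0.4,0.25],"yaw":-0.003},{"grip":1,"slide":[0,0.4,0.1],"yaw":0},{"grip":1,"slide":[0,0.3,0],"yaw":0},{"grip":1,"slide":[0,0.2,0],"yaw":0},{"grip":1,"slide":[0,0,0],"yaw":0}]'
python3 -c "
from h import *
place(.3135,.033,.098)"
```

```text
clock: 54.9
position: [0.5846, 0.0558, 0.0985]
ee_rot: [0.692, 0.722, -0.0, -0.001]
ft_force: [-13.0, 0.2, 12.7]
grip_width: 0.443
grasp_force: 87.4
yaw 0.001  slide x -0.20 y 0.40 z 0.05 cm | j7 0.03 clock 54.9
at board mm [315.5  37. ] z 0.0985 F [-13.    0.2  12.7]
```

```bash
python3 -m jog '[{"grip":1,"slide":[0,0.1,-0.08],"yaw":0},{"grip":1,"slide":[0,0.15,0],"yaw":0},{"grip":1,"slide":[0,0,0],"yaw":0}]'
python3 -c "
from h import *
place(.3135,.033,.098)"
python3 -m jog '[{"grip":1,"slide":[-0.1,0.1,0],"yaw":0},{"grip":1,"slide":[0,0,0],"yaw":0}]'
python3 -c "
from h import *
place(.3135,.033,.098)"
```

```text
clock: 55.2
position: [0.5878, 0.056, 0.0986]
ee_rot: [0.692, 0.722, 0.0, -0.0]
ft_force: [-4.6, -0.2, 3.1]
grip_width: 0.445
grasp_force: 86.1
yaw 0.001  slide x -0.20 y 0.07 z 0.06 cm | j7 0.03 clock 55.2
at board mm [315.5  33.7] z 0.0986 F [-4.6 -0.2  3.1]
clock: 55.4
position: [0.5885, 0.0557, 0.0986]
ee_rot: [0.692, 0.722, 0.0, -0.001]
ft_force: [-6.7, 1.8, 3.7]
grip_width: 0.443
grasp_force: 86.3
yaw 0.001  slide x -0.17 y 0.00 z 0.06 cm | j7 0.03 clock 55.4
at board mm [315.2  33. ] z 0.0986 F [-6.7  1.8  3.7]
```

```bash
python3 -m jog '[{"grip":1,"slide":[-0.1,0.05,0],"yaw":0},{"grip":1,"slide":[-0.05,0,0],"yaw":0},{"grip":1,"slide":[0,0,0],"yaw":0}]'
python3 -m jog '[{"grip":1,"slide":[-0.05,0.05,0],"yaw":0},{"grip":1,"slide":[0,0,0],"yaw":0}]'
python3 -c "
from h import *
place(.3135,.033,.098)"
```

```text
clock: 55.7
position: [0.5895, 0.0547, 0.0985]
ee_rot: [0.691, 0.722, 0.001, -0.0]
ft_force: [-3.1, 4.0, 1.4]
grip_width: 0.444
grasp_force: 86.0
clock: 55.9
position: [0.5899, 0.0544, 0.0986]
ee_rot: [0.691, 0.723, 0.001, -0.0]
ft_force: [-4.7, 3.4, 1.8]
grip_width: 0.442
grasp_force: 86.2
yaw 0.002  slide x -0.04 y -0.13 z 0.06 cm | j7 0.03 clock 55.9
at board mm [313.9  31.7] z 0.0986 F [-4.7  3.4  1.8]
```

```bash
python3 -m jog '[{"grip":1,"slide":[-0.08,0.08,0],"yaw":0},{"grip":1,"slide":[0,0,0],"yaw":0}]'
python3 -m jog '[{"grip":-1,"slide":[0,0,0],"yaw":0},{"grip":-1,"slide":[0,0,0],"yaw":0},{"grip":-1,"slide":[0,0,0],"yaw":0},{"grip":-1,"slide":[0,0,0],"yaw":0},{"grip":-1,"slide":[0,0,-4],"yaw":0},{"grip":-1,"slide":[0,0,-4],"yaw":0},{"grip":-1,"slide":[-4,0,-2],"yaw":0},{"grip":-1,"slide":[-3.5,0,0],"yaw":0}]'
python3 -m jog '[{"grip":-1,"slide":[0,0,0],"yaw":0},{"grip":-1,"slide":[0,0,0],"yaw":0}]'
python3 -c "
from h import *
r=look('block_c',.042,*W(.315,.033),'pics/w8.png'); look('slab3_c',.037,*W(.26,.038))
b=look('bar',.022,*W(.2,0))
im=cv2.imread('pics/w8.png'); cv2.imwrite('pics/w8c.png',cv2.resize(im[20:320,200:480],None,fx=2.2,fy=2,interpolation=2))
"
```

```text
clock: 56.1
position: [0.5901, 0.0543, 0.0986]
ee_rot: [0.691, 0.723, 0.0, -0.001]
ft_force: [-9.3, 5.2, 6.3]
grip_width: 0.444
grasp_force: 86.7
clock: 56.9
position: [0.5955, -0.0234, 0.2018]
ee_rot: [0.691, 0.723, 0.003, 0.002]
ft_force: [-0.2, -0.3, -0.6]
grip_width: 0.997
grasp_force: 0.0
clock: 57.1
position: [0.5936, -0.0237, 0.198]
ee_rot: [0.693, 0.721, 0.0, 0.0]
ft_force: [-0.4, 0.7, 0.3]
grip_width: 1.002
grasp_force: 0.0
block_c conf 0.70 at [0.5897 0.056 ] [40.  60.2] ang 92.1 board [315.5  31.9]
slab3_c conf 0.91 at [0.5872 0.0007] [49.4 52.1] ang 92.5 board [260.3  36.7]
bar conf 0.81 at [ 0.6279 -0.0203] [ 32.1 307.8] ang 92.4 board [237.6  -3.1]
```

View pics/w8c.png

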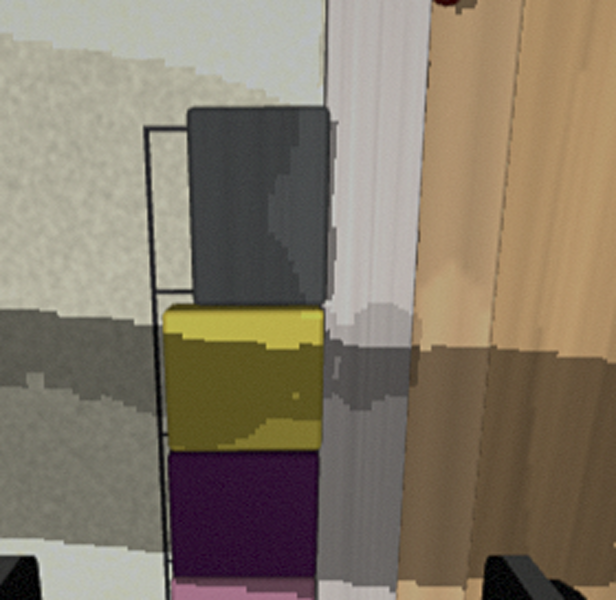

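The block sits close to the yellow slab with a gap of about 1.4 mm, flush to the bar. One last overall look before handing in.

```bash
python3 -m jog '[{"grip":-1,"slide":[-3,0,-4],"yaw":0},{"grip":-1,"slide":[-3,0,-3],"yaw":0},{"grip":-1,"slide":[-3,0,-3],"yaw":0},{"grip":-1,"slide":[0,0,-3],"yaw":0},{"grip":-1,"slide":[0,0,0],"yaw":0},{"grip":-1,"slide":[0,0,0],"yaw":0},{"grip":-1,"slide":[0,0,0],"yaw":0}]'
python3 -c "
from h import *
c=manip.calibration('wrist')
for i,t in enumerate(['slab6_c','slab1_c','slab5_c','slab2_c','slab3_c']): look(t,.037,*W(.04+.055*i,.037),'pics/w9.png' if i==0 else None)
b=look('bar',.022,*W(.2,0))
im=cv2.imread('pics/w9.png'); cv2.imwrite('pics/w9b.png',cv2.resize(im[:420,180:500],None,fx=1.4,fy=1.4))
"
```

```text
clock: 58.1
position: [0.5973, -0.1116, 0.3266]
ee_rot: [0.691, 0.723, -0.0, -0.001]
ft_force: [-0.2, -0.6, -0.6]
grip_width: 1.0
grasp_force: 0.0
slab6_c conf 0.91 at [ 0.5959 -0.216 ] [49.6 55. ] ang 92.5 board [43.4 37.1]
slab1_c conf 0.82 at [ 0.5934 -0.16  ] [49.5 55.2] ang 92.5 board [99.5 37.2]
slab5_c conf 0.94 at [ 0.5909 -0.1004] [49.5 50.5] ang 91.1 board [159.1  37.3]
slab2_c conf 0.89 at [ 0.5886 -0.0513] [50.2 51.3] ang 2.4 board [208.4  37.5]
slab3_c conf 0.86 at [ 5.872e-01 -1.000e-04] [49.4 50.5] ang 92.4 board [259.5  36.7]
bar conf 0.94 at [ 0.6307 -0.0958] [ 31.4 358.5] ang 92.6 board [162.   -2.7]
```

View pics/w9b.png

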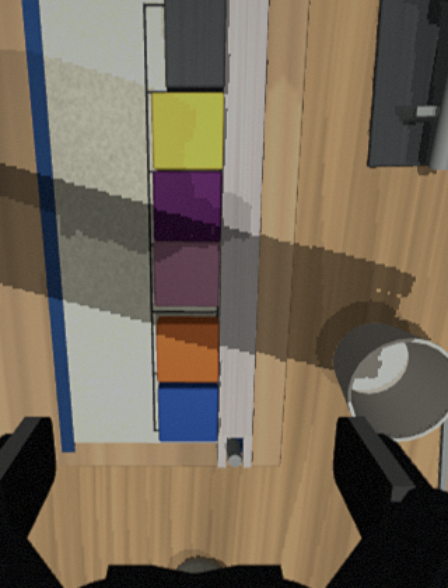

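In this view mauve at (187,275) looks shifted towards violet, with a gap beside orange. I'll put the camera directly over it.

```bash
python3 -m jog '[{"grip":-1,"slide":[-3.5,0,4],"yaw":0},{"grip":-1,"slide":[-3.5,0,4],"yaw":0},{"grip":-1,"slide":[0,0,4],"yaw":0},{"grip":-1,"slide":[0,0,0],"yaw":0},{"grip":-1,"slide":[0,0,0],"yaw":0},{"grip":-1,"slide":[0,0,0],"yaw":0}]'
python3 -c "
from h import *
look('slab5_c',.037,*W(.15,.037),'pics/w10.png'); look('slab2_c',.037,*W(.205,.037)); look('slab1_c',.037,*W(.095,.037))
im=cv2.imread('pics/w10.png'); cv2.imwrite('pics/w10b.png',cv2.resize(im[:300,230:450],None,fx=2,fy=2))
"
```

```text
clock: 59.3
position: [0.6016, -0.1777, 0.2152]
ee_rot: [0.691, 0.723, 0.001, 0.001]
ft_force: [0.7, -0.6, -0.3]
grip_width: 0.994
grasp_force: 0.0
slab5_c conf 0.92 at [ 0.5904 -0.1014] [49.4 50.7] ang 2.4 board [158.2  37.8]
slab2_c conf 0.71 at [ 0.5889 -0.0521] [49.3 49.5] ang 2.2 board [207.5  37.2]
slab1_c conf 0.79 at [ 0.5936 -0.1626] [49.7 53.2] ang 91.6 board [96.9 37.2]
```

View pics/w10b.png

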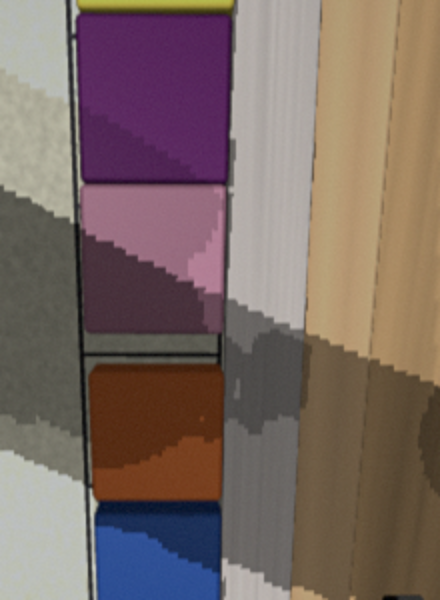

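Confirmed: mauve was knocked about 8 mm (now at 158.2) and pushed violet 2.5 mm (now at 207.5). I'll regrip each one and slide it back.

```bash
python3 -c "
from h import *
place(.1575,.0375,.098)"
```

```text
yaw 0.001  slide x 7.64 y -0.68 z 11.55 cm | j7 0.42 clock 59.6
at board mm [81.1 30.7] z 0.2135 F [0.3 0.6 0.5]
```

```bash
python3 -m jog '[{"grip":-1,"slide":[3.9,-0.34,0],"yaw":0},{"grip":-1,"slide":[3.7,-0.34,0],"yaw":0},{"grip":-1,"slide":[0,0,4],"yaw":0},{"grip":-1,"slide":[0,0,3.5],"yaw":0},{"grip":-1,"slide":[0,0,0],"yaw":0},{"grip":-1,"slide":[0,0,0],"yaw":0},{"grip":-1,"slide":[0,0,0],"yaw":0}]' 30
python3 -c "
from h import *
place(.1575,.0375,.098)"
```

```text
clock: 60.3
position: [0.5914, -0.1033, 0.1398]
ee_rot: [0.692, 0.722, 0.001, 0.001]
ft_force: [0.1, -0.3, 0.4]
grip_width: 1.004
grasp_force: 0.0
yaw 0.000  slide x 0.12 y -0.06 z 4.18 cm | j7 0.31 clock 60.3
at board mm [156.3  36.9] z 0.1398 F [ 0.1 -0.3  0.4]
```

```bash
python3 -m jog '[{"grip":-1,"slide":[0,-0.04,2],"yaw":0},{"grip":-1,"slide":[0,0,2.1],"yaw":0},{"grip":-1,"slide":[0,0,0],"yaw":0},{"grip":-1,"slide":[0,0,0],"yaw":0},{"grip":1,"slide":[0,0,0],"yaw":0},{"grip":1,"slide":[0,0,0],"yaw":0},{"grip":1,"slide":[0,0,0],"yaw":0},{"grip":1,"slide":[0,0,0],"yaw":0}]' 30
python3 -m jog '[{"grip":1,"slide":[0,0,0],"yaw":0},{"grip":1,"slide":[0,0,0],"yaw":0}]' 30
python3 -c "
from h import *
place(.1575,.0375,.098)"
```

```text
clock: 61.1
position: [0.5904, -0.1028, 0.0979]
ee_rot: [0.692, 0.722, 0.001, 0.0]
ft_force: [-1.0, 0.6, 6.0]
grip_width: 0.573
grasp_force: 30.7
clock: 61.3
position: [0.5904, -0.1028, 0.0979]
ee_rot: [0.692, 0.722, 0.001, 0.0]
ft_force: [-1.6, 0.3, 7.1]
grip_width: 0.576
grasp_force: 30.7
yaw 0.001  slide x 0.07 y 0.03 z -0.01 cm | j7 0.33 clock 61.3
at board mm [156.8  37.8] z 0.0979 F [-1.6  0.3  7.1]
```

Slab gripped at 156.8 in TCP terms, so it goes to about 148.6.

```bash
python3 -m jog '[{"grip":1,"slide":[-0.3,-0.05,-0.05],"yaw":0},{"grip":1,"slide":[-0.3,0,0],"yaw":0},{"grip":1,"slide":[-0.2,0,0],"yaw":0},{"grip":1,"slide":[0,0.05,0],"yaw":0},{"grip":1,"slide":[0,0,0],"yaw":0}]'
python3 -c "
from h import *
place(.1486,.0373,.098)"
```

```text
clock: 61.8
position: [0.5905, -0.1103, 0.0978]
ee_rot: [0.692, 0.722, 0.001, -0.0]
ft_force: [-3.1, 4.2, 9.5]
grip_width: 0.58
grasp_force: 31.8
yaw 0.001  slide x -0.07 y 0.08 z -0.02 cm | j7 0.35 clock 61.8
at board mm [149.3  38.1] z 0.0978 F [-3.1  4.2  9.5]
```

```bash
python3 -m jog '[{"grip":1,"slide":[-0.08,0.1,0],"yaw":0},{"grip":1,"slide":[0,0.08,0],"yaw":0},{"grip":1,"slide":[0,0,0],"yaw":0}]'
python3 -c "
from h import *
place(.1486,.0373,.098)"
python3 -m jog '[{"grip":1,"slide":[0,0.06,0],"yaw":0},{"grip":1,"slide":[0,0,0],"yaw":0}]'
python3 -m jog '[{"grip":-1,"slide":[0,0,0],"yaw":0},{"grip":-1,"slide":[0,0,0],"yaw":0},{"grip":-1,"slide":[0,0,0],"yaw":0},{"grip":-1,"slide":[0,0,0],"yaw":0},{"grip":-1,"slide":[0,0,-4],"yaw":0},{"grip":-1,"slide":[2.9,0,0],"yaw":0},{"grip":-1,"slide":[2.9,0,0],"yaw":0},{"grip":-1,"slide":[0,0,0],"yaw":0}]'
python3 -c "
from h import *
place(.207,.0375,.098)"
```

```text
clock: 62.1
position: [0.5912, -0.1106, 0.0979]
ee_rot: [0.692, 0.722, -0.0, -0.002]
ft_force: [-10.6, 6.9, 15.5]
grip_width: 0.577
grasp_force: 32.6
yaw 0.001  slide x -0.03 y 0.01 z -0.01 cm | j7 0.35 clock 62.1
at board mm [148.9  37.4] z 0.0979 F [-10.6   6.9  15.5]
clock: 62.3
position: [0.5916, -0.1108, 0.0979]
ee_rot: [0.692, 0.722, -0.0, -0.002]
ft_force: [-12.1, 4.7, 15.9]
grip_width: 0.577
grasp_force: 32.6
clock: 63.1
position: [0.5904, -0.0485, 0.1371]
ee_rot: [0.69, 0.724, 0.001, -0.001]
ft_force: [0.1, 1.7, -0.4]
grip_width: 1.001
grasp_force: 0.0
yaw 0.007  slide x -0.40 y -0.20 z 3.91 cm | j7 0.22 clock 63.1
at board mm [211.   35.5] z 0.1371 F [ 0.1  1.7 -0.4]
```

```bash
python3 -m jog '[{"grip":-1,"slide":[-0.1,-0.05,0],"yaw":0},{"grip":-1,"slide":[0,0,2],"yaw":0},{"grip":-1,"slide":[0,0,1.9],"yaw":0},{"grip":-1,"slide":[0,0,0],"yaw":0},{"grip":-1,"slide":[0,0,0],"yaw":0}]' 30
python3 -c "
from h import *
place(.207,.0375,.098)"
```

```text
clock: 63.6
position: [0.5896, -0.0557, 0.0983]
ee_rot: [0.692, 0.722, -0.0, 0.0]
ft_force: [0.7, -0.1, 0.4]
grip_width: 0.999
grasp_force: 0.0
yaw -0.001  slide x 0.31 y -0.09 z 0.03 cm | j7 0.24 clock 63.6
at board mm [203.9  36.6] z 0.0983 F [ 0.7 -0.1  0.4]
```

```bash
python3 -m jog '[{"grip":1,"slide":[0.2,-0.06,0],"yaw":0},{"grip":1,"slide":[0,0,0],"yaw":0},{"grip":1,"slide":[0,0,0],"yaw":0},{"grip":1,"slide":[0,0,0],"yaw":0},{"grip":1,"slide":[0,0,0],"yaw":0},{"grip":1,"slide":[0,0,0],"yaw":0}]' 30
python3 -c "
from h import *
place(.207,.0375,.098)"
python3 -m jog '[{"grip":1,"slide":[-0.2,-0.03,0],"yaw":0},{"grip":1,"slide":[-0.1,0,0],"yaw":0},{"grip":1,"slide":[0,0,0],"yaw":0}]'
python3 -c "
from h import *
place(.207,.0375,.098)"
```

```text
clock: 64.2
position: [0.5895, -0.0524, 0.0991]
ee_rot: [0.692, 0.722, 0.001, 0.0]
ft_force: [-1.1, 0.4, 5.6]
grip_width: 0.575
grasp_force: 31.0
yaw 0.001  slide x -0.01 y -0.09 z 0.11 cm | j7 0.24 clock 64.2
at board mm [207.1  36.6] z 0.0991 F [-1.1  0.4  5.6]
clock: 64.5
position: [0.5896, -0.0545, 0.0991]
ee_rot: [0.691, 0.722, 0.001, 0.0]
ft_force: [0.3, 4.1, 5.6]
grip_width: 0.576
grasp_force: 31.0
yaw 0.002  slide x 0.19 y -0.09 z 0.11 cm | j7 0.25 clock 64.5
at board mm [205.1  36.6] z 0.0991 F [0.3 4.1 5.6]
```

```bash
python3 -m jog '[{"grip":1,"slide":[-0.06,0.08,0],"yaw":0},{"grip":1,"slide":[0,0.08,0],"yaw":0},{"grip":1,"slide":[0,0,0],"yaw":0}]'
python3 -m jog '[{"grip":-1,"slide":[0,0,0],"yaw":0},{"grip":-1,"slide":[0,0,0],"yaw":0},{"grip":-1,"slide":[0,0,0],"yaw":0},{"grip":-1,"slide":[0,0,0],"yaw":0},{"grip":-1,"slide":[0,0,-4],"yaw":0},{"grip":-1,"slide":[-3.3,0,-4],"yaw":0},{"grip":-1,"slide":[-3.5,0,-2],"yaw":0},{"grip":-1,"slide":[-3.5,0,0],"yaw":0}]'
python3 -m jog '[{"grip":-1,"slide":[0,0,0],"yaw":0},{"grip":-1,"slide":[0,0,0],"yaw":0}]'
python3 -c "
from h import *
look('slab5_c',.037,*W(.15,.037),'pics/w11.png'); look('slab2_c',.037,*W(.205,.037)); look('slab1_c',.037,*W(.095,.037)); look('slab3_c',.037,*W(.26,.037)); look('bar',.022,*W(.2,0))
im=cv2.imread('pics/w11.png'); cv2.imwrite('pics/w11b.png',cv2.resize(im[:300,230:450],None,fx=2,fy=2))
p=pose()[0]; print(B(p[:2]))
"
```

```text
clock: 64.8
position: [0.59, -0.0545, 0.0991]
ee_rot: [0.691, 0.723, 0.0, -0.001]
ft_force: [-10.1, 6.3, 13.5]
grip_width: 0.575
grasp_force: 31.9
clock: 65.6
position: [0.5964, -0.1594, 0.2005]
ee_rot: [0.691, 0.722, 0.002, 0.002]
ft_force: [1.0, -0.8, -0.8]
grip_width: 0.999
grasp_force: 0.0
clock: 65.8
position: [0.5945, -0.1586, 0.1964]
ee_rot: [0.692, 0.721, -0.0, -0.0]
ft_force: [1.2, 0.9, -0.6]
grip_width: 1.002
grasp_force: 0.0
none
slab2_c conf 0.61 at [ 0.5894 -0.0535] [49.2 49.5] ang 2.5 board [206.1  36.7]
slab1_c conf 0.82 at [ 0.5935 -0.1614] [50.5 55.1] ang 91.8 board [98.1 37.3]
slab3_c conf 0.85 at [ 0.5883 -0.0191] [21.1 49.9] ang 2.5 board [240.5  36.4]
bar conf 0.77 at [ 0.6329 -0.139 ] [ 30.7 273.1] ang 92.6 board [118.9  -3.1]
[0.10197872 0.03564979]
```

View pics/w11b.png

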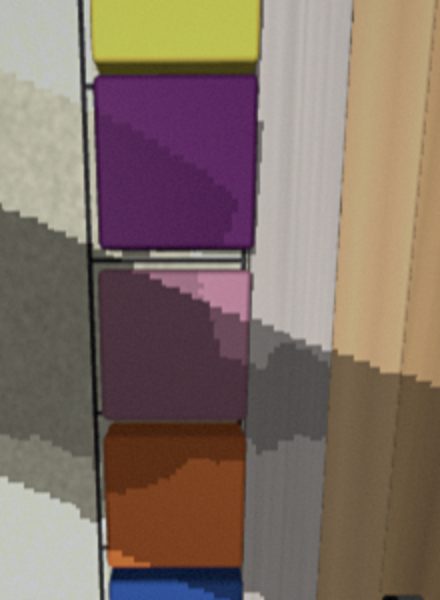

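```bash
python3 -c "
from h import *
c=manip.calibration('wrist')
for n,a in dict(mauve=(270,418,173),violet=(76,247,177),orange=(436,566,175)).items(): print(n,[(B(unproj((230+a[2]/2,v/2),.037,c)[0])*1000).round(1) for v in a[:2]])
print((B(unproj((230+168/2,260/2),.012,c)[0])*1000).round(1))
look('slab5_c',.037,*W(.15,.037))
"
```

```text
mauve [array([175.5,  37.1]), array([126.9,  37.2])]
violet [array([230.8,  35.9]), array([182.5,  35.8])]
orange [array([120.6,  36.5]), array([71.6, 36.5])]
[178.6  39. ]
slab5_c conf 0.79 at [ 0.591  -0.1091] [49.9 50.1] ang 2.1 board [150.5  37.5]
```

With the printed line as reference, mauve is at about 150 and violet at about 205.5, so both are centred and snug. Handing in.

```bash
python3 -c "
from workcell import manip
print(manip.hand_in())"
```

```text
the job is handed in; nothing more can be done
None
```

I handed the job in at about 66 s: the bar is in line against the stop, and the five slabs present (green is absent) are snug in squares 1–5. Mauve was knocked mid-run and pushed violet, so I slid both back. The steel block stands about 1.4 mm from the last slab, against the bar; I never touched the jar, tub or iron.

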